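Filter change on a laundry heat-recovery lint box

ROBOT

A 7-joint arm with a two-finger parallel gripper is mounted at the origin on the work surface. World frame = base frame: x ahead of the robot, y to its left, z up, the work surface at z = 0. Lengths are in m, angles in rad, forces in N, time in s.
With the tool pointing down it reaches from about 0.4 to 0.85 m from the base axis. Payload 10.4 kg.
Tool frame: the origin (TCP) lies at the very end of the fingers, on their centre line; the grasp point (between the pads) lies 19 mm behind it; z points along the fingers, y is the line along which they close (so a half turn about z gives the same grasp; the last joint's range is limited). The gripper opens to 87 mm and grips with 3 to 60 N. Pads are 19 mm wide; open, the fingers measure 117 mm over their backs; the gripper's body (75 mm by 190 mm) begins 51 mm behind the grasp point.
Start: joints at [1.215, 0.332, -0.065, 1.46, 0.022, 1.35, -0.088], TCP at [0.204, -0.591, 0.223] pointing down, gripper open.
Joint ranges: [-2.6, 2.6], [-0.5, 2.12], [-1.47, 1.34], [0.16, 2.42], [-1.27, 4.41], [0.06, 2.06], [-2.6, 2.6]. Speed limits (rad/s): [2.22, 2.22, 2.79, 2.79, 3.14, 3.14, 3.14].

INTERFACE

Orientations are given as a unit quaternion [x, y, z, w].
In Python, from bench import status, camera, order gives the robot as it stands.
- The arm moves only by the tool jog_arm, never from a script. Its argument "plan" is a list of rows, each a list of 7 numbers: the turn, a rotation vector about the tool's x, y, z in rad, then the shift along the tool's x, y, z in mm, then the opening, from -1 (shut) to 1 (fully open). A call has 1 to 12 rows; each row is the pose to reach, as a shift and turn from the pose commanded when the call began, along the tool's axes at that moment; what a row does not reach only later rows make up. A row lasts 1/10 s, in which the tool goes at most 50 mm and 8.59 degrees, less where a joint would pass 70% of its speed; a pose out of reach is approached as far as the arm can. A call with a gripper value outside its range is refused whole. The fingers move at their own pace and stop on an object; "squeeze" is the grip in N (left out, the last holds). Time passes only in rows, so rows that repeat a pose let the fingers close. It gives the time, the measured TCP pose, the force, the opening and the grip force at its end, in the units of the state.
- status.read_state(): the state, without advancing time (a new reading comes with each control period).
- camera(name): name is "scene" or "top" or "wrist"; returns a dict with "image" (480x640x3 uint8, red, green, blue), "z_map" (480x640 float32, m along the optical axis (not along the pixel's ray), 0 where there is no reading), "fx", "fy", "cx", "cy" (pixels), "world_from_camera" (4x4, takes a point from camera to world coordinates); the wrist camera has in their place "mount" (4x4, takes a point from camera to tool coordinates, whose origin is the TCP and whose axes are the flange's). Camera axes: x right, y down, z forward; pixel columns grow to the right and rows downward; lengths in m; the calibration is good to about 2 mm. The wrist camera is an equidistant fisheye: a pixel r from the principal point sees the ray r / f radians off the axis. A picture is of the moment at which its call begins: read the wrist's pose just before it.
- order.close_job(): hands the job in; it is judged then, once.
The state is a dict: "time": time; "joint_positions": joint angles; "joint_vel": joint speeds; "joint_torque": joint torques, N m; "ee_pos": TCP position; "eef_rot": TCP orientation; "ft_force": force on the tool from outside, world axes, zero at the start; "torque": the same for the moment, N m; "width": finger opening in m; "grip_force": force on a finger pad.
Only numpy, scipy, OpenCV 4.12 (cv2) and the standard library are available. Lean on these libraries where they do the work, as an engineer would, in place of code of your own. Each camera call takes 0.05 s, during which the arm holds its last target. There are 200 camera calls.

TASK

Change the filters of the lint box: first throw its diverter lever into the one-dot notch so that the dryer blows outdoors, then put every used cassette from the box into the grey soaking tray and lay the three clean ones from the counter flat in the three bays, fin up and fully home. When that is done, throw the lever into the middle, two-dot notch so that it clicks in, and leave everything else on the counter where it stands.

Things in the scene. Friction and masses are not known exactly. Their poses are not given: they have to be found in the camera images.
- lever (a joint): Diverter lever; rad, growing counter-clockwise from above. Notches: 0 = one dot, arm towards the left-hand white channel; 0.785 = two dots; 1.571 = three dots, arm towards the lint box. A sprung plunger clicks between two teeth at each notch and holds; about 5 N at the knob passes a tooth (crest 0.12 rad from the notch). Elsewhere it stays where left; end stops 0.05 beyond
- lever_knob (a point): Middle of the lever's upright round black knob (24 mm diameter, 44 mm tall: 22 mm above and below this point, 135 mm above the counter), on the flat steel arm's end, 100 mm from the shaft; moves with the lever
- lever_axis (a point): Point on the lever's vertical shaft, level with lever_knob; axes are the lint box's. In that frame the knob lies in direction 2.356 rad + the joint value, from x towards y
- lint_box: Fixed lint box and diverter. Origin: on the counter under the centre of the white box (142 mm along x, 230 mm along y, rim 85 mm high; three bays in a row along y). x points away from the robot at yaw 0, y left. The metal diverter (180 mm square, 85 mm high, centre at y 235 mm) carries the lever, then a white flat channel runs on to y 475 mm. Does not move
- soak_tray: grey plastic soaking tray, open, fixed to the counter: 210 mm along its x, 270 mm along its y, 60 mm high, walls and floor 5 mm. Origin: centre of its underside
- bay0 (a point): centre of the floor of the left-hand (towards the lever) bay of the lint box: a pocket 126 mm along x, 66 mm along y, 11 mm deep, its floor 74 mm above the counter, walls 8 mm; axes as the lint box's. Bays are 74 mm apart
- bay1 (a point): centre of the floor of the middle bay of the lint box: a pocket 126 mm along x, 66 mm along y, 11 mm deep, its floor 74 mm above the counter, walls 8 mm; axes as the lint box's. Bays are 74 mm apart
- bay2 (a point): centre of the floor of the right-hand bay of the lint box: a pocket 126 mm along x, 66 mm along y, 11 mm deep, its floor 74 mm above the counter, walls 8 mm; axes as the lint box's. Bays are 74 mm apart
- used1: used filter cassette, its mesh matted grey; starts in bay 0 if present. White frame 120 (x) x 60 (y) x 10 mm thick with mesh; on the middle of its top a grey pull fin 46 mm long (x), 12 mm thick (y), 30 mm tall, so the fin top is 40 mm above the underside. Origin: centre of the underside, z through the fin. 0.1 to 0.17 kg. Either end may lead.
- used2: used filter cassette, its mesh matted grey; starts in bay 1 if present. White frame 120 (x) x 60 (y) x 10 mm thick with mesh; on the middle of its top a grey pull fin 46 mm long (x), 12 mm thick (y), 30 mm tall, so the fin top is 40 mm above the underside. Origin: centre of the underside, z through the fin. 0.1 to 0.17 kg. Either end may lead.
- used3: used filter cassette, its mesh matted grey; starts in bay 2 if present. White frame 120 (x) x 60 (y) x 10 mm thick with mesh; on the middle of its top a grey pull fin 46 mm long (x), 12 mm thick (y), 30 mm tall, so the fin top is 40 mm above the underside. Origin: centre of the underside, z through the fin. 0.1 to 0.17 kg. Either end may lead.
- clean1: clean filter cassette, bright mesh; starts lying on the counter in front of the lint box, fin up. White frame 120 (x) x 60 (y) x 10 mm thick with mesh; on the middle of its top a grey pull fin 46 mm long (x), 12 mm thick (y), 30 mm tall, so the fin top is 40 mm above the underside. Origin: centre of the underside, z through the fin. 0.1 to 0.17 kg. Either end may lead.
- clean2: clean filter cassette, bright mesh; starts lying on the counter in front of the lint box, fin up. White frame 120 (x) x 60 (y) x 10 mm thick with mesh; on the middle of its top a grey pull fin 46 mm long (x), 12 mm thick (y), 30 mm tall, so the fin top is 40 mm above the underside. Origin: centre of the underside, z through the fin. 0.1 to 0.17 kg. Either end may lead.
- clean3: clean filter cassette, bright mesh; starts lying on the counter in front of the lint box, fin up. White frame 120 (x) x 60 (y) x 10 mm thick with mesh; on the middle of its top a grey pull fin 46 mm long (x), 12 mm thick (y), 30 mm tall, so the fin top is 40 mm above the underside. Origin: centre of the underside, z through the fin. 0.1 to 0.17 kg. Either end may lead.
- stain_bottle: bystander: small white bottle, 44 mm diameter, 100 mm tall; origin at the centre of its underside
- scoop_cup: bystander: clear mug with a handle, 76 mm diameter, 70 mm tall; origin at the centre of its underside
- soap_bar: bystander: white soap bar 55 x 85 x 30 mm; origin at the centre of its underside
- brush: bystander: wooden scrubbing brush 50 x 150 x 40 mm, bristles down; origin at the centre of its underside
- sheet_carton: bystander: cardboard carton 85 x 120 x 70 mm; origin at the centre of its underside

How it is judged:
On the way, in this order (a step that is already met when the one before it is completed fails the run):
1. the lever rests in the one-dot notch while the used cassettes are still in the box (value of joint lever between -0.07 and 0.07 rad and velocity of joint lever between -0.1 and 0.1 rad/s and z of each of used1, used2, used3 in the frame of lint_box above 0.06 m), for 0.3 s.
2. with the lever still in the one-dot notch, every used cassette is in the soaking tray and a clean one lies home in each bay (value of joint lever between -0.07 and 0.07 rad and velocity of joint lever between -0.1 and 0.1 rad/s and x of used1 in the frame of soak_tray between -0.1 and 0.1 m and y of used1 in the frame of soak_tray between -0.13 and 0.13 m and z of each of used1, used2, used3 in the frame of soak_tray below 0.05 m and x of used2 in the frame of soak_tray between -0.1 and 0.1 m and y of used2 in the frame of soak_tray between -0.13 and 0.13 m and x of used3 in the frame of soak_tray between -0.1 and 0.1 m and y of used3 in the frame of soak_tray between -0.13 and 0.13 m and ((horizontal distance between clean1 and bay0 below 0.007 m and z of clean1 in the frame of bay0 between -0.004 and 0.004 m and angle between the x axis of clean1 and the x axis of bay0, either way round below 0.09 rad and angle between clean1's own z axis and vertical below 0.08 rad) or (horizontal distance between clean2 and bay0 below 0.007 m and z of clean2 in the frame of bay0 between -0.004 and 0.004 m and angle between the x axis of clean2 and the x axis of bay0, either way round below 0.09 rad and angle between clean2's own z axis and vertical below 0.08 rad) or (horizontal distance between clean3 and bay0 below 0.007 m and z of clean3 in the frame of bay0 between -0.004 and 0.004 m and angle between the x axis of clean3 and the x axis of bay0, either way round below 0.09 rad and angle between clean3's own z axis and vertical below 0.08 rad)) and ((horizontal distance between clean1 and bay1 below 0.007 m and z of clean1 in the frame of bay1 between -0.004 and 0.004 m and angle between the x axis of clean1 and the x axis of bay1, either way round below 0.09 rad and angle between clean1's own z axis and vertical below 0.08 rad) or (horizontal distance between clean2 and bay1 below 0.007 m and z of clean2 in the frame of bay1 between -0.004 and 0.004 m and angle between the x axis of clean2 and the x axis of bay1, either way round below 0.09 rad and angle between clean2's own z axis and vertical below 0.08 rad) or (horizontal distance between clean3 and bay1 below 0.007 m and z of clean3 in the frame of bay1 between -0.004 and 0.004 m and angle between the x axis of clean3 and the x axis of bay1, either way round below 0.09 rad and angle between clean3's own z axis and vertical below 0.08 rad)) and ((horizontal distance between clean1 and bay2 below 0.007 m and z of clean1 in the frame of bay2 between -0.004 and 0.004 m and angle between the x axis of clean1 and the x axis of bay2, either way round below 0.09 rad and angle between clean1's own z axis and vertical below 0.08 rad) or (horizontal distance between clean2 and bay2 below 0.007 m and z of clean2 in the frame of bay2 between -0.004 and 0.004 m and angle between the x axis of clean2 and the x axis of bay2, either way round below 0.09 rad and angle between clean2's own z axis and vertical below 0.08 rad) or (horizontal distance between clean3 and bay2 below 0.007 m and z of clean3 in the frame of bay2 between -0.004 and 0.004 m and angle between the x axis of clean3 and the x axis of bay2, either way round below 0.09 rad and angle between clean3's own z axis and vertical below 0.08 rad))), for 0.3 s.
3. the lever rests in the two-dot notch (value of joint lever between 0.715 and 0.855 rad and velocity of joint lever between -0.1 and 0.1 rad/s), for 0.3 s.
At the end, for the whole second after the job is handed in: Lever within 0.07 rad of the two-dot notch (0.785); in each bay a clean cassette (7 mm of the centre, 4 mm of the floor, 0.09 rad of the bay, tilt under 0.08 rad); every used cassette inside the soaking tray walls, origin under 50 mm above the tray underside; all at rest (all of step 3 and x of used1 in the frame of soak_tray between -0.1 and 0.1 m and y of used1 in the frame of soak_tray between -0.13 and 0.13 m and z of each of used1, used2, used3 in the frame of soak_tray below 0.05 m and x of used2 in the frame of soak_tray between -0.1 and 0.1 m and y of used2 in the frame of soak_tray between -0.13 and 0.13 m and x of used3 in the frame of soak_tray between -0.1 and 0.1 m and y of used3 in the frame of soak_tray between -0.13 and 0.13 m and ((horizontal distance between clean1 and bay0 below 0.007 m and z of clean1 in the frame of bay0 between -0.004 and 0.004 m and angle between the x axis of clean1 and the x axis of bay0, either way round below 0.09 rad and angle between clean1's own z axis and vertical below 0.08 rad) or (horizontal distance between clean2 and bay0 below 0.007 m and z of clean2 in the frame of bay0 between -0.004 and 0.004 m and angle between the x axis of clean2 and the x axis of bay0, either way round below 0.09 rad and angle between clean2's own z axis and vertical below 0.08 rad) or (horizontal distance between clean3 and bay0 below 0.007 m and z of clean3 in the frame of bay0 between -0.004 and 0.004 m and angle between the x axis of clean3 and the x axis of bay0, either way round below 0.09 rad and angle between clean3's own z axis and vertical below 0.08 rad)) and ((horizontal distance between clean1 and bay1 below 0.007 m and z of clean1 in the frame of bay1 between -0.004 and 0.004 m and angle between the x axis of clean1 and the x axis of bay1, either way round below 0.09 rad and angle between clean1's own z axis and vertical below 0.08 rad) or (horizontal distance between clean2 and bay1 below 0.007 m and z of clean2 in the frame of bay1 between -0.004 and 0.004 m and angle between the x axis of clean2 and the x axis of bay1, either way round below 0.09 rad and angle between clean2's own z axis and vertical below 0.08 rad) or (horizontal distance between clean3 and bay1 below 0.007 m and z of clean3 in the frame of bay1 between -0.004 and 0.004 m and angle between the x axis of clean3 and the x axis of bay1, either way round below 0.09 rad and angle between clean3's own z axis and vertical below 0.08 rad)) and ((horizontal distance between clean1 and bay2 below 0.007 m and z of clean1 in the frame of bay2 between -0.004 and 0.004 m and angle between the x axis of clean1 and the x axis of bay2, either way round below 0.09 rad and angle between clean1's own z axis and vertical below 0.08 rad) or (horizontal distance between clean2 and bay2 below 0.007 m and z of clean2 in the frame of bay2 between -0.004 and 0.004 m and angle between the x axis of clean2 and the x axis of bay2, either way round below 0.09 rad and angle between clean2's own z axis and vertical below 0.08 rad) or (horizontal distance between clean3 and bay2 below 0.007 m and z of clean3 in the frame of bay2 between -0.004 and 0.004 m and angle between the x axis of clean3 and the x axis of bay2, either way round below 0.09 rad and angle between clean3's own z axis and vertical below 0.08 rad)) and linear speed of each of used1, used2, used3, clean1, clean2, clean3 below 0.03 m/s); the robot touches nothing.
It fails at once if a bystander is shifted by more than 60 mm or knocked over (distance of any of stain_bottle, scoop_cup, soap_bar, brush, sheet_carton from where it was at the start of the episode above 0.06 m or angle between any of stain_bottle, scoop_cup, soap_bar, brush, sheet_carton's own z axis and vertical above 0.6 rad).
Of used1, used2, used3 only 1 to 3 are there at a start; the rules pass over those that are not, and their reading is None.
At some moment in a run one of clean1, clean2, clean3 may be knocked a few centimetres aside while the robot is not near it.
Once in a run the grip may slacken for a moment while it holds something.
It also fails if it takes over 208 s, if anything falls off the work surface, if the arm or the gripper's body presses on something with over 40 N, if the wrist force passes 120 N, or if a joint passes its speed limit or range.

## Working session

There is one attempt and no reset: what is moved stays moved. The work goes in short steps, Python scripts to look and compute and a tool call to move; the robot and the scene stay as the last step left them, time stands still between calls to the robot, and variables do not carry over. Pictures are saved under pics/ and viewed, at most 14 in all, crops included, and the job is handed in when it is done.

Besides the shell and the picture viewer there is one more tool, called after "Request:" by a JSON object that holds its "op" and its "data", one argument or row to a line. jog_arm: Moves the arm, as the interface text tells. Its arguments: {"type":"object","properties":{"plan":{"type":"array"},"squeeze":{"type":"number"}},"required":["plan"]}

```bash
ls; mkdir -p pics; cat > h.py <<'E'
import numpy as np, cv2
from bench import status, camera, order
from scipy.spatial.transform import Rotation as R
def cloud(c):
    z=c["z_map"];v,u=np.mgrid[:480,:640]
    p=np.stack([(u-c["cx"])/c["fx"]*z,(v-c["cy"])/c["fy"]*z,z],-1)
    T=np.array(c["world_from_camera"]); w=p@T[:3,:3].T+T[:3,3]
    w[z==0]=np.nan
    return w
def shot(n,f):
    c=camera(n);cv2.imwrite(f"pics/{f}.png",c["image"][...,::-1]);np.savez(f"{f}.npz",**c)
    return c
E
python3 - <<'E'
from h import *
s=status.read_state();print({k:np.round(v,3) for k,v in s.items()})
for n in("top","scene"):
    c=shot(n,n+"0");print(n,c["fx"],c["fy"],c["cx"],c["cy"],np.round(c["world_from_camera"],3).tolist())
E
```

```text
pics
{'time': np.float64(0.0), 'joint_positions': array([ 1.215,  0.333, -0.065,  1.461,  0.022,  1.35 , -0.088]), 'joint_vel': array([-0.   ,  0.001, -0.001, -0.001,  0.001, -0.   ,  0.001]), 'joint_torque': array([-1.0000e-03, -6.2325e+01,  2.4000e-02, -3.8989e+01, -6.2000e-02,
        4.0000e-02,  0.0000e+00]), 'ee_pos': array([ 0.204, -0.59 ,  0.222]), 'eef_rot': array([ 0.986,  0.166, -0.   , -0.001]), 'ft_force': array([-0.58 , -0.065, -0.101]), 'torque': array([-0.057, -0.021, -0.034]), 'grip_force': np.float64(0.0), 'width': np.float64(0.087)}
top 495.4480494201878 495.4480494201878 324.52297526401594 240.74966037002355 [[0.017, -0.989, 0.148, 0.324], [-0.999, -0.021, -0.031, 0.06], [0.034, -0.148, -0.988, 1.238], [0.0, 0.0, 0.0, 1.0]]
scene 446.8277584913204 446.8277584913204 322.96813085718446 241.37617757705488 [[0.462, 0.668, -0.583, 1.05], [0.887, -0.355, 0.295, -0.255], [-0.01, -0.654, -0.757, 0.845], [0.0, 0.0, 0.0, 1.0]]
```

View pics/top0.png

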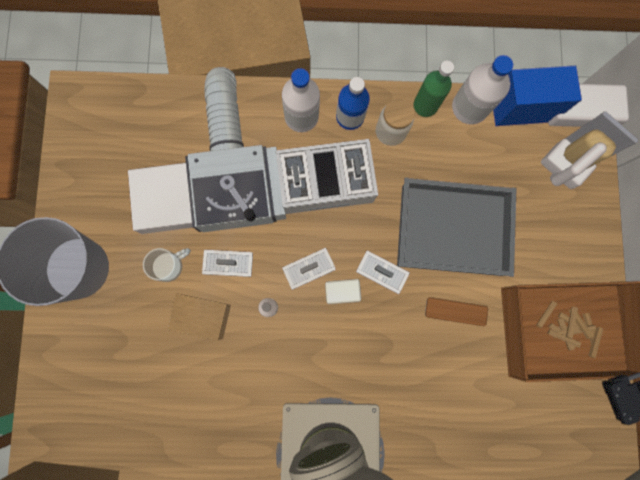

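View pics/scene0.png

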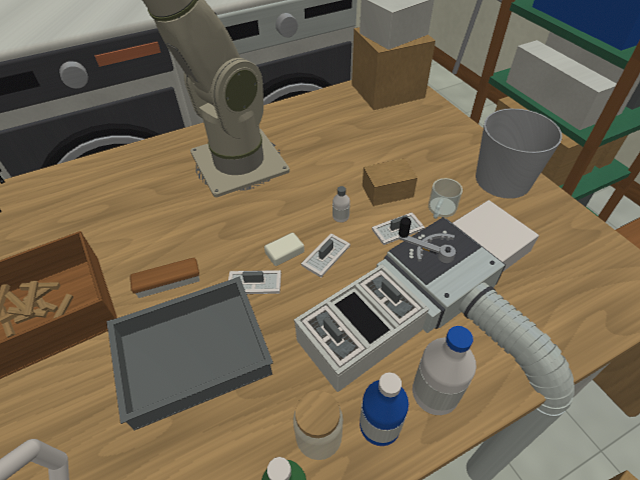

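```bash
python3 - <<'E'
from h import *
C={n:cloud(np.load(n+"0.npz")) for n in("top","scene")}
w=C["top"]
def fit(P):
    r=cv2.minAreaRect((P[:,:2]*1000).astype(np.float32)); m=P.mean(0); 
    return len(P),np.round(r[0],1),np.round(r[1],1),round(r[2],1),np.round(m*1000,1)
for nm,(u0,u1,v0,v1) in dict(cA=(195,260,242,282),cB=(278,340,245,292),cC=(352,412,248,295)).items():
    a=w[v0:v1,u0:u1].reshape(-1,3)
    f=a[(a[:,2]>.030)&(a[:,2]<.05)]; b=a[(a[:,2]>.006)&(a[:,2]<.016)]
    print(nm,"fin",fit(f),"frame",fit(b))
    ctr=f.mean(0)
    s=C["scene"].reshape(-1,3); d=np.linalg.norm(s[:,:2]-ctr[:2],axis=1)<.075
    print("   scene fin",fit(s[d&(s[:,2]>.036)&(s[:,2]<.044)]),"frame",fit(s[d&(s[:,2]>.006)&(s[:,2]<.016)]))
for n in C:
    a=C[n].reshape(-1,3)
    for nm,(x0,x1,y0,y1,z0,z1) in dict(fin0=(.42,.62,.1,.2,.105,.125),fin2=(.42,.62,-.05,.05,.105,.125),rim=(.4,.66,-.1,.17,.08,.09),tray=(.3,.62,-.5,-.13,.054,.066),knob=(.3,.55,.1,.35,.150,.162),chan=(.4,.62,.4,.6,.06,.1)).items():
        m=(a>[x0,y0,z0]).all(1)&(a<[x1,y1,z1]).all(1)
        if m.sum()>3: print(n,nm,fit(a[m]))
# key pixels
for p in [(275,148),(370,140),(377,200),(250,215),(228,183)]: print(p,np.round(w[p[1],p[0]],3))
big=cv2.resize(cv2.imread("pics/top0.png")[135:235,180:385],None,fx=3.8,fy=3.8,interpolation=cv2.INTER_CUBIC);cv2.imwrite("pics/crop1.png",big)
E
```

```text
cA fin (100, array([449.3, 261.4]), array([44.9, 12.4]), 88.1, array([448.9, 261.5,  37.6])) frame (563, array([449.2, 262.2]), array([120.8,  60.1]), 88.2, array([449.5, 260.1,   8.6]))
   scene fin (46, array([450.7, 260.8]), array([12.6, 44.9]), 2.0, array([450.2, 256.3,  38.3])) frame (338, array([451.5, 261.2]), array([121.9,  62.3]), 88.4, array([453.8, 254.9,   8.4]))
cB fin (130, array([418.1,  27.1]), array([109.6,  42.7]), 56.3, array([426.9,  44. ,  36.3])) frame (555, array([433.7,  56.8]), array([116.3, 120. ]), 26.9, array([439.7,  59.1,   8.5]))
   scene fin (77, array([441.9,  58.9]), array([11.7, 48.5]), 25.1, array([442.5,  58.4,  38.3])) frame (543, array([427.7,  49. ]), array([ 94.9, 128.8]), 25.7, array([442.1,  49.4,   8.6]))
cC fin (119, array([ 424.1, -106.4]), array([ 39.7, 151.3]), 29.7, array([ 426.4, -112.2,   36.4])) frame (577, array([ 458.6, -134.9]), array([122.7, 113.8]), 64.0, array([ 436.3, -128.3,    8.8]))
   scene fin (98, array([ 438.2, -143.1]), array([30.1, 77.5]), 5.8, array([ 439.5, -132.1,   38.6])) frame (482, array([ 422. , -109.6]), arr
[... 495 characters left out ...]
, 219.7]), 90.0, array([548.2, 455.4,  66.3]))
scene fin0 (46, array([555.5, 190.9]), array([24.8,  7.7]), 45.6, array([554.9, 189.9, 116.5]))
scene rim (1860, array([612.7,  35.6]), array([104.8, 272.6]), 2.9, array([619.9,  39.7,  83. ]))
scene tray (1920, array([ 460.8, -328.4]), array([318.4, 342.7]), 0.0, array([ 487.6, -331.6,   58.4]))
scene knob (43, array([542.9, 194.4]), array([21.6, 13.4]), 85.5, array([544.4, 194.8, 154.8]))
scene chan (1695, array([510.5, 499.8]), array([218.2, 200. ]), 0.3, array([529.9, 479.6,  69.7]))
(275, 148) [0.726 0.148 0.07 ]
(370, 140) [ 0.779 -0.094 -0.002]
(377, 200) [ 0.619 -0.112 -0.001]
(250, 215) [0.541 0.192 0.156]
(228, 183) [0.623 0.251 0.115]
```

View pics/crop1.png

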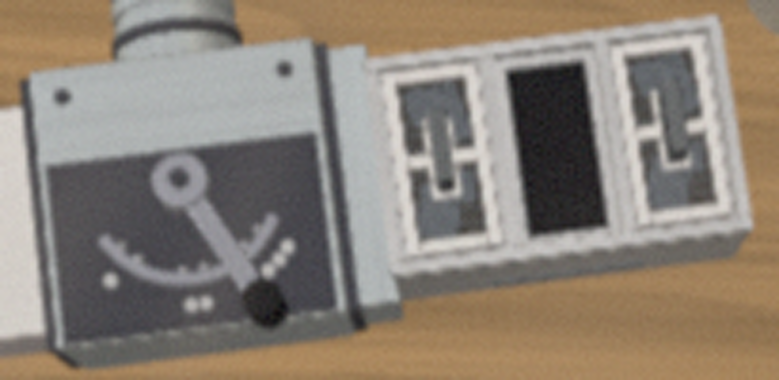

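```bash
python3 - <<'E'
from h import *
C={n:cloud(np.load(n+"0.npz")) for n in("top","scene")}
def fit(P):
    r=cv2.minAreaRect((P[:,:2]*1000).astype(np.float32))
    return len(P),np.round(r[0],1),np.round(r[1],1),round(r[2],1),np.round(P.mean(0)*1000,1)
def blob(a,ctr,rad,z0,z1):  # largest connected set in image
    m=(np.linalg.norm(a[...,:2]-ctr,axis=-1)<rad)&(a[...,2]>z0)&(a[...,2]<z1)
    n,l,s,_=cv2.connectedComponentsWithStats(m.astype(np.uint8),connectivity=8)
    return a[l==1+s[1:,4].argmax()]
for n,a in C.items():
    for nm,ctr,r,z0,z1 in [("rim",(.65,.03),.17,.079,.09),("fin0",(.66,.11),.06,.108,.122),("fin2",(.66,-.04),.06,.108,.122),
      ("cBfin",(.442,.058),.06,.034,.044),("cBfr",(.442,.058),.07,.005,.02),("cCfin",(.44,-.127),.06,.034,.044),("cCfr",(.44,-.127),.07,.005,.02),
      ("trayrim",(.52,-.31),.2,.054,.066),("trayfloor",(.52,-.31),.2,.002,.012),("shaft",(.62,.25),.02,.1,.14)]:
        try: print(n,nm,fit(blob(a,ctr,r,z0,z1)))
        except Exception as e: print(n,nm,e)
    P=blob(a,(.65,.03),.17,.079,.09); 
E
```

```text
top rim (2965, array([664.6,  22.1]), array([143.9, 230.4]), 8.8, array([663.7,  22.6,  82.5]))
top fin0 (97, array([652.4,  95.1]), array([46. , 11.9]), 9.2, array([652.4,  95.2, 112.2]))
top fin2 (93, array([675.5, -49.5]), array([44.9, 11.9]), 9.7, array([675.6, -49.4, 112.2]))
top cBfin (91, array([439.8,  59.7]), array([11.9, 44.7]), 24.9, array([439.7,  59.9,  38.1]))
top cBfr (676, array([439.9,  60. ]), array([ 60.4, 119.8]), 25.8, array([439.7,  59. ,   8. ]))
top cCfin (90, array([ 434.8, -124.4]), array([44.4, 12.2]), 63.7, array([ 434.1, -124.6,   37.9]))
top cCfr (677, array([ 451.3, -131.3]), array([122.7,  96.6]), 63.1, array([ 435.1, -126.7,    8.3]))
top trayrim (1868, array([ 545.5, -303.1]), array([281.1, 222.6]), 86.1, array([ 542.6, -302.4,   58.3]))
top trayfloor (5170, array([ 549.7, -310.5]), array([251.1, 193.2]), 86.1, array([ 549.1, -311.5,    4.7]))
top shaft (175, array([620.3, 252.2]), array([38.5, 30.9]), 7.0, array([622. , 250.5, 108.7]))
scene rim (4473, array([665.8,  22.2]), array([144. , 231.7]), 8.9, array([672.1,  14.8,  82.5]))
scene fin0 (136, 
[... 192 characters left out ...]
 array([442.1,  59. ]), array([12.1, 48.5]), 24.8, array([442.6,  58.7,  38. ]))
scene cBfr (625, array([440.9,  59.7]), array([ 61.5, 123.8]), 26.5, array([445.5,  56.7,   8.2]))
scene cCfin (104, array([ 436.1, -124.6]), array([45.1, 14.6]), 66.7, array([ 437. , -125.3,   37.5]))
scene cCfr (433, array([ 444.4, -112.7]), array([88.4, 64.4]), 66.4, array([ 452. , -107.7,    8.5]))
scene trayrim (2959, array([ 546.2, -303.8]), array([280.3, 223.3]), 86.1, array([ 560.5, -315.2,   58.3]))
scene trayfloor (8185, array([ 530.6, -303.1]), array([261.8, 174.6]), 85.9, array([ 533.4, -308.4,    4. ]))
scene shaft (167, array([623.7, 247.4]), array([38.8, 29.8]), 58.2, array([624.3, 247.7, 109.2]))
```

```bash
cat >> h.py <<'E'
def go(*tg):
    """tg: (x,y,z mm,a) targets -> rows relative to the present measured pose"""
    s=status.read_state(); p=s["ee_pos"]*1000; Rm=R.from_quat(s["eef_rot"]); X=Rm.as_matrix()[:,0]; a0=np.arctan2(X[1],X[0])
    print("t",round(s["time"],1),"p",np.round(p,1),"a",round(a0,3),"w",round(s["width"]*1000,1),"g",round(s["grip_force"],1),"f",np.round(s["ft_force"],1))
    for x,y,z,a in tg:
        Rt=R.from_matrix([[np.cos(a),np.sin(a),0],[np.sin(a),-np.cos(a),0],[0,0,-1]])
        print((x,y,z,a),"->",np.round((Rm.inv()*Rt).as_rotvec(),3).tolist(),np.round(Rm.inv().apply(np.array([x,y,z])-p),1).tolist())
E
python3 - <<'E'
from h import *
go((543,195.3,240,.155),(543,195.3,124,.155))
E
```

```text
t 0.1 p [ 204.1 -590.4  221.8] a 0.333 w 87.6 g 0.0 f [0.6 0.7 0.3]
(543, 195.3, 240, 0.155) -> [-0.001, 0.0, 0.178] [577.0, -631.8, -17.4]
(543, 195.3, 124, 0.155) -> [-0.001, 0.0, 0.178] [577.0, -631.7, 98.6]
```

Request:
{"op": "jog_arm", "data": {
  "plan": [
    [0, 0, 0.178, 577, -631.8, -17.4, 0.03],
    [0, 0, 0.178, 577, -631.8, -17.4, 0.03],
    [0, 0, 0.178, 577, -631.8, -17.4, 0.03],
    [0, 0, 0.178, 577, -631.8, -17.4, 0.03],
    [0, 0, 0.178, 577, -631.8, -17.4, 0.03],
    [0, 0, 0.178, 577, -631.8, -17.4, 0.03],
    [0, 0, 0.178, 577, -631.8, -17.4, 0.03],
    [0, 0, 0.178, 577, -631.8, -17.4, 0.03],
    [0, 0, 0.178, 577, -631.8, -17.4, 0.03],
    [0, 0, 0.178, 577, -631.8, -17.4, 0.03],
    [0, 0, 0.178, 577, -631.8, -17.4, 0.03],
    [0, 0, 0.178, 577, -631.8, -17.4, 0.03]
  ],
  "squeeze": 10
}}

```text
time: 1.3
ee_pos: [0.442, -0.038, 0.2348]
eef_rot: [0.997, 0.077, 0.0, 0.0]
ft_force: [2.1, -0.1, 0.2]
width: 0.0449
grip_force: 0.0
```

```bash
python3 - <<'E'
from h import *
go((543,195.3,220,.155))
E
```

```text
t 1.3 p [442.  -38.  234.8] a 0.155 w 44.9 g 0.0 f [ 2.1 -0.1  0.2]
(543, 195.3, 220, 0.155) -> [0.001, -0.0, -0.0] [135.7, -215.0, 14.7]
```

Request:
{"op": "jog_arm", "data": {
  "plan": [
    [0, 0, 0, 135.7, -215, 14.7, 0.03],
    [0, 0, 0, 135.7, -215, 14.7, 0.03],
    [0, 0, 0, 135.7, -215, 14.7, 0.03],
    [0, 0, 0, 135.7, -215, 14.7, 0.03],
    [0, 0, 0, 135.7, -215, 14.7, 0.03],
    [0, 0, 0, 135.7, -215, 14.7, 0.03],
    [0, 0, 0, 135.7, -215, 50, 0.03],
    [0, 0, 0, 135.7, -215, 80, 0.03],
    [0, 0, 0, 135.7, -215, 110, 0.03],
    [0, 0, 0, 135.7, -215, 110, 0.03],
    [0, 0, 0, 135.7, -215, 110, -0.6],
    [0, 0, 0, 135.7, -215, 110, -0.6]
  ]
}}

```text
time: 2.5
ee_pos: [0.5436, 0.1937, 0.1266]
eef_rot: [0.997, 0.077, 0.001, -0.0]
ft_force: [0.7, -0.9, 0.3]
width: 0.0354
grip_force: 0.0
```

Request:
{"op": "jog_arm", "data": {
  "plan": [
    [0, 0, 0, 0, 0, 0, -0.6],
    [0, 0, 0, 0, 0, 0, -0.6],
    [0, 0, 0, 0, 0, 0, -0.6]
  ]
}}

```text
time: 2.8
ee_pos: [0.5435, 0.1938, 0.1261]
eef_rot: [0.997, 0.077, 0.001, -0.0]
ft_force: [-0.7, -0.2, 7.0]
width: 0.0242
grip_force: 10.0
```

```bash
python3 - <<'E'
from h import *
S=np.array([623.5,252.5])
go(*[(*(S+99*np.array([np.cos(2.511+q),np.sin(2.511+q)])),124,.155) for q in (1.25,1,.75,.5,.25,.1,0,-.03)])
c=shot("wrist","w1");print(c["fx"],c["cx"],c["cy"],np.round(c["mount"],4).tolist())
E
```

```text
t 2.8 p [543.5 193.8 126.1] a 0.155 w 24.2 g 10.0 f [-0.7 -0.2  7. ]
(np.float64(542.89195603794), np.float64(195.02528165697026), 124, 0.155) -> [-0.0, -0.002, -0.0] [-0.4, -1.3, 2.1]
(np.float64(531.1783920402581), np.float64(216.75478068709415), 124, 0.155) -> [-0.0, -0.002, -0.0] [-8.7, -24.6, 2.0]
(np.float64(525.2049384730717), np.float64(240.70674432493828), 124, 0.155) -> [-0.0, -0.002, -0.0] [-10.9, -49.2, 2.0]
(np.float64(525.3429957472359), np.float64(265.39195548095216), 124, 0.155) -> [-0.0, -0.002, -0.0] [-6.9, -73.6, 2.0]
(np.float64(531.5839801301129), np.float64(289.27560728633205), 124, 0.155) -> [-0.0, -0.002, -0.0] [2.9, -96.2, 2.1]
(np.float64(538.111776027113), np.float64(302.5984152120213), 124, 0.155) -> [-0.0, -0.002, -0.0] [11.4, -108.4, 2.1]
(np.float64(543.5398574404919), np.float64(310.87272995040706), 124, 0.155) -> [-0.0, -0.002, -0.0] [18.0, -115.7, 2.1]
(np.float64(545.3267560391175), np.float64(313.2449086642852), 124, 0.155) -> [-0.0, -0.002, -0.0] [20.2, -117.8, 2.1]
371.64829954431775 328.51439920238175 234.6892633538812 [[0.0007, -0.9644, -0.2646, 0.0719], [1.0, 0.0004, 0.0009, 0.0009], [-0.0007, -0.2646, 0.9644, -0.1623], [0.0, 0.0, 0.0, 1.0]]
```

View pics/w1.png

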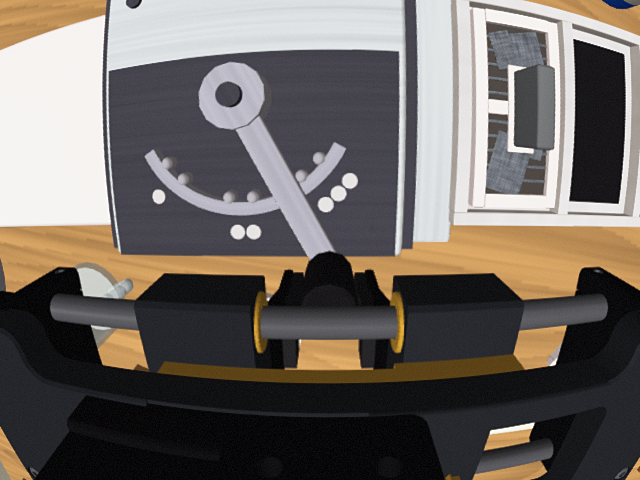

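Request:
{"op": "jog_arm", "data": {
  "plan": [
    [0, 0, 0, -4.5, -12, 0, -0.6],
    [0, 0, 0, -8.3, -24, 0, -0.6],
    [0, 0, 0, -10, -36, 0, -0.6],
    [0, 0, 0, -10.5, -48, 0, -0.6],
    [0, 0, 0, -9.5, -60, 0, -0.6],
    [0, 0, 0, -6.5, -72, 0, -0.6],
    [0, 0, 0, -2.5, -84, 0, -0.6],
    [0, 0, 0, 3.3, -95, 0, -0.6],
    [0, 0, 0, 9, -105, 0, -0.6],
    [0, 0, 0, 15, -112, 0, -0.6],
    [0, 0, 0, 19, -116, 0, -0.6],
    [0, 0, 0, 19, -116, 0, -0.6]
  ]
}}

```text
time: 4.05
ee_pos: [0.544, 0.3123, 0.1245]
eef_rot: [0.997, 0.078, 0.0, -0.001]
ft_force: [0.9, 3.2, -3.6]
width: 0.0235
grip_force: 10.0
```

```bash
python3 - <<'E'
from h import *
go((543.5,310.9,126,.155))
shot("wrist","w2")
E
```

```text
t 4.0 p [544.  312.3 124.5] a 0.156 w 23.5 g 10.0 f [ 0.9  3.2 -3.6]
(543.5, 310.9, 126, 0.155) -> [-0.002, -0.0, 0.001] [-0.7, 1.3, -1.5]
```

View pics/w2.png

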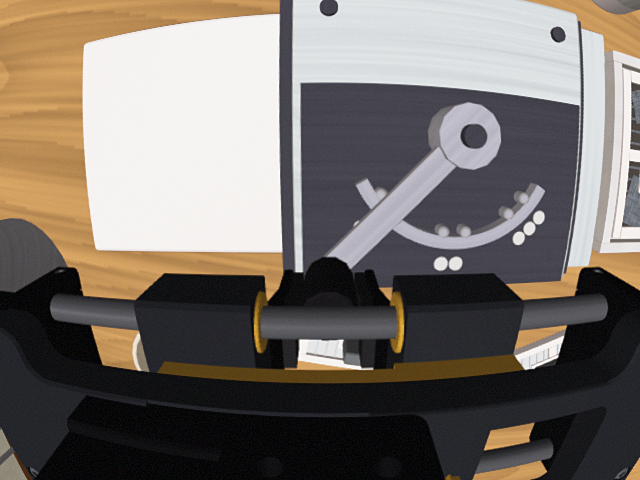

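Request:
{"op": "jog_arm", "data": {
  "plan": [
    [0, 0, 0, 0, 0, 0, 0.03],
    [0, 0, 0, 0, 0, 0, 0.03],
    [0, 0, 0, 0, 0, 0, 0.03],
    [0, 0, 0, 0, 0, -40, 0.03],
    [0, 0, 0, 0, 0, -80, 0.03],
    [0, 0, 0, 0, 0, -80, 0.03]
  ]
}}

```text
time: 4.7
ee_pos: [0.5454, 0.3126, 0.2107]
eef_rot: [0.997, 0.077, 0.004, -0.002]
ft_force: [0.4, 1.6, 0.2]
width: 0.0444
grip_force: 0.0
```

```bash
python3 - <<'E'
from h import *
go((654,94.9,200,.155),(654,94.9,95,.155))
a=cloud(camera("top")); 
m=(np.linalg.norm(a[...,:2]-[.543,.311],axis=-1)<.05)&(a[...,2]>.145)&(a[...,2]<.165)
print(m.sum(), a[m].mean(0))
E
```

```text
t 4.7 p [545.4 312.6 210.7] a 0.155 w 44.4 g 0.0 f [0.4 1.6 0.2]
(654, 94.9, 200, 0.155) -> [-0.003, -0.008, -0.0] [73.7, 231.8, 10.7]
(654, 94.9, 95, 0.155) -> [-0.003, -0.008, -0.0] [72.9, 232.1, 115.6]
0 [nan nan nan]<stdin>:5: RuntimeWarning: Mean of empty slice.
  ret = um.true_divide(
```

Request:
{"op": "jog_arm", "data": {
  "plan": [
    [0, 0, 0, 73.7, 231.8, 6, 0.03],
    [0, 0, 0, 73.7, 231.8, 6, 0.03],
    [0, 0, 0, 73.7, 231.8, 6, 0.03],
    [0, 0, 0, 73.7, 231.8, 6, 0.03],
    [0, 0, 0, 73.7, 231.8, 6, 0.03],
    [0, 0, 0, 73.7, 231.8, 6, 0.03],
    [0, 0, 0, 73.7, 231.8, 6, 0.03],
    [0, 0, 0, 73.7, 231.8, 6, 0.03]
  ]
}}

```text
time: 5.55
ee_pos: [0.6514, 0.0946, 0.1983]
eef_rot: [0.997, 0.078, -0.0, -0.0]
ft_force: [0.9, -0.3, 0.3]
width: 0.0448
grip_force: 0.0
```

```bash
python3 - <<'E'
from h import *
go((654,94.9,200,.155),(654,94.9,95,.155))
a=cloud(camera("scene")); 
m=(np.linalg.norm(a[...,:2]-[.543,.311],axis=-1)<.05)&(a[...,2]>.145)&(a[...,2]<.165)
print(m.sum(), a[m].mean(0))
E
```

```text
t 5.5 p [651.4  94.6 198.3] a 0.156 w 44.8 g 0.0 f [ 0.9 -0.3  0.3]
(654, 94.9, 200, 0.155) -> [-0.001, 0.001, 0.001] [2.6, 0.1, -1.7]
(654, 94.9, 95, 0.155) -> [-0.001, 0.001, 0.001] [2.7, 0.2, 103.3]
9 [0.54738158 0.32008755 0.15536569]
```

Request:
{"op": "jog_arm", "data": {
  "plan": [
    [0, 0, 0, 2.6, 0.2, 40, 0.03],
    [0, 0, 0, 2.6, 0.2, 70, 0.03],
    [0, 0, 0, 2.6, 0.2, 90, 0.03],
    [0, 0, 0, 2.6, 0.2, 103, 0.03],
    [0, 0, 0, 2.6, 0.2, 103, 0.03],
    [0, 0, 0, 2.6, 0.2, 103, -0.9],
    [0, 0, 0, 2.6, 0.2, 103, -0.9],
    [0, 0, 0, 2.6, 0.2, 103, -0.9],
    [0, 0, 0, 2.6, 0.2, 103, -0.9],
    [0, 0, 0, 2.6, 0.2, 103, -0.9]
  ],
  "squeeze": 30
}}

```text
time: 6.6
ee_pos: [0.655, 0.0937, 0.0962]
eef_rot: [0.997, 0.077, 0.0, -0.0]
ft_force: [-0.6, 1.2, 1.5]
width: 0.0128
grip_force: 0.5
```

```bash
python3 - <<'E'
from h import *
go((654,94.9,200,.155))
a=cloud(camera("top")); 
m=(np.linalg.norm(a[...,:2]-[.543,.311],axis=-1)<.05)&(a[...,2]>.145)&(a[...,2]<.165)
print(m.sum(), a[m].mean(0))
E
```

```text
t 6.6 p [655.   93.7  96.2] a 0.155 w 12.8 g 0.5 f [-0.6  1.2  1.5]
(654, 94.9, 200, 0.155) -> [-0.0, -0.001, -0.0] [-0.7, -1.4, -103.8]
93 [0.54619504 0.31193333 0.15421589]
```

Request:
{"op": "jog_arm", "data": {
  "plan": [
    [0, 0, 0, 0, 0, 0, -0.9],
    [0, 0, 0, 0, 0, 0, -0.9],
    [0, 0, 0, 0, 0, 0, -0.9],
    [0, 0, 0, 0, 0, -20, -0.9],
    [0, 0, 0, 0, 0, -40, -0.9],
    [0, 0, 0, 0, 0, -70, -0.9],
    [0, 0, 0, 0, 0, -100, -0.9],
    [0, 0, 0, 0, 0, -100, -0.9],
    [0, 0, 0, 0, 0, -100, -0.9],
    [0, 0, 0, 0, 0, -100, -0.9]
  ]
}}

```text
time: 7.65
ee_pos: [0.6542, 0.0931, 0.1941]
eef_rot: [0.997, 0.077, -0.001, 0.0]
ft_force: [-0.0, -0.3, -2.0]
width: 0.0118
grip_force: 30.0
```

```bash
python3 - <<'E'
from h import *
t=-.068; c=np.array([545.8,-303.5]); y=np.array([-np.sin(t),np.cos(t)])
print(c+60*y,c-60*y)
go((550,-243.6,150,-.068),(541.7,-363.4,150,-.068))
E
```

```text
[ 549.87685641 -243.63866655] [ 541.72314359 -363.36133345]
t 7.7 p [654.2  93.1 194.1] a 0.155 w 11.8 g 30.0 f [-0.  -0.3 -2. ]
(550, -243.6, 150, -0.068) -> [0.001, 0.002, 0.223] [-154.7, 316.6, 44.6]
(541.7, -363.4, 150, -0.068) -> [0.001, 0.002, 0.223] [-181.4, 433.7, 44.7]
```

Request:
{"op": "jog_arm", "data": {
  "plan": [
    [0, 0, 0.02, -9, 21.7, 0, -0.9],
    [0, 0, 0.05, -25.4, 60.7, 0, -0.9],
    [0, 0, 0.08, -43.5, 104, 0, -0.9],
    [0, 0, 0.1, -61.7, 147.5, 0, -0.9],
    [0, 0, 0.12, -79.8, 190.8, 0, -0.9],
    [0, 0, 0.14, -98, 234.2, 0, -0.9],
    [0, 0, 0.16, -116, 277.6, 0, -0.9],
    [0, 0, 0.18, -134.2, 321, 0, -0.9],
    [0, 0, 0.2, -152.4, 364.3, 0, -0.9],
    [0, 0, 0.22, -169, 404, 0, -0.9],
    [0, 0, 0.223, -181.4, 433.7, 20, -0.9],
    [0, 0, 0.223, -181.4, 433.7, 45, -0.9]
  ]
}}

```text
time: 8.85
ee_pos: [0.5393, -0.3698, 0.1491]
eef_rot: [0.999, -0.038, -0.001, 0.001]
ft_force: [0.0, -1.2, -1.9]
width: 0.0119
grip_force: 30.0
```

```bash
python3 - <<'E'
from h import *
go((541.7,-363.4,30,-.068))
E
```

```text
t 8.8 p [ 539.3 -369.8  149.1] a -0.077 w 11.9 g 30.0 f [ 0.  -1.2 -1.9]
(541.7, -363.4, 30, -0.068) -> [0.003, 0.002, -0.009] [2.1, -6.9, 119.1]
```

Request:
{"op": "jog_arm", "data": {
  "plan": [
    [0, 0, 0, 0, 0, 40, -0.9],
    [0, 0, 0, 0, 0, 80, -0.9],
    [0, 0, 0, 0, 0, 105, -0.9],
    [0, 0, 0, 0, 0, 120, -0.9],
    [0, 0, 0, 0, 0, 120, -0.9],
    [0, 0, 0, 0, 0, 120, 0.03],
    [0, 0, 0, 0, 0, 120, 0.03],
    [0, 0, 0, 0, 0, 120, 0.03],
    [0, 0, 0, 0, 0, 120, 0.03],
    [0, 0, 0, 0, 0, 80, 0.03],
    [0, 0, 0, 0, 0, 30, 0.03],
    [0, 0, 0, 0, 0, -20, 0.03]
  ]
}}

```text
time: 10.05
ee_pos: [0.5421, -0.3627, 0.1725]
eef_rot: [0.999, -0.034, -0.0, -0.0]
ft_force: [1.5, -0.9, -1.2]
width: 0.0444
grip_force: 0.0
```

```bash
python3 - <<'E'
from h import *
go((676.5,-50.5,190,.155))
E
```

```text
t 10.1 p [ 542.1 -362.7  172.5] a -0.068 w 44.4 g 0.0 f [ 1.5 -0.9 -1.2]
(676.5, -50.5, 190, 0.155) -> [-0.0, 0.0, -0.223] [112.9, -320.6, -17.4]
```

Now used3.

Request:
{"op": "jog_arm", "data": {
  "plan": [
    [0, 0, -0.05, 16, -45, -17, 0.03],
    [0, 0, -0.1, 32, -90, -17, 0.03],
    [0, 0, -0.15, 48, -135, -17, 0.03],
    [0, 0, -0.2, 64, -180, -17, 0.03],
    [0, 0, -0.223, 80, -225, -17, 0.03],
    [0, 0, -0.223, 94, -268, -17, 0.03],
    [0, 0, -0.223, 106, -302, -17, 0.03],
    [0, 0, -0.223, 112.9, -320.6, -17, 0.03],
    [0, 0, -0.223, 112.9, -320.6, -17, 0.03],
    [0, 0, -0.223, 112.9, -320.6, -17, 0.03]
  ]
}}

```text
time: 11.05
ee_pos: [0.6769, -0.051, 0.1878]
eef_rot: [0.997, 0.078, 0.0, 0.0]
ft_force: [0.5, -1.2, 0.0]
width: 0.0447
grip_force: 0.0
```

```bash
python3 - <<'E'
from h import *
go((676.5,-50.5,95,.155))
E
```

```text
t 11.1 p [676.9 -51.  187.8] a 0.155 w 44.7 g 0.0 f [ 0.5 -1.2  0. ]
(676.5, -50.5, 95, 0.155) -> [0.001, 0.0, 0.0] [-0.3, -0.7, 92.8]
```

Request:
{"op": "jog_arm", "data": {
  "plan": [
    [0, 0, 0, 0, -0.5, 35, 0.03],
    [0, 0, 0, 0, -0.5, 65, 0.03],
    [0, 0, 0, 0, -0.5, 85, 0.03],
    [0, 0, 0, 0, -0.5, 93, 0.03],
    [0, 0, 0, 0, -0.5, 93, 0.03],
    [0, 0, 0, 0, -0.5, 93, -0.9],
    [0, 0, 0, 0, -0.5, 93, -0.9],
    [0, 0, 0, 0, -0.5, 93, -0.9],
    [0, 0, 0, 0, -0.5, 93, -0.9],
    [0, 0, 0, 0, -0.5, 93, -0.9],
    [0, 0, 0, 0, -0.5, 93, -0.9],
    [0, 0, 0, 0, -0.5, 93, -0.9]
  ]
}}

```text
time: 12.25
ee_pos: [0.677, -0.0502, 0.0951]
eef_rot: [0.997, 0.077, 0.0, 0.0]
ft_force: [-0.8, 1.0, 3.0]
width: 0.0116
grip_force: 30.0
```

Request:
{"op": "jog_arm", "data": {
  "plan": [
    [0, 0, 0, 0, 0, 0, -0.9],
    [0, 0, 0, 0, 0, -20, -0.9],
    [0, 0, 0, 0, 0, -50, -0.9],
    [0, 0, 0, 0, 0, -80, -0.9],
    [0, 0, 0, 0, 0, -80, -0.9],
    [0, 0, 0, 0, 0, -80, -0.9]
  ]
}}

```text
time: 12.85
ee_pos: [0.677, -0.0504, 0.1748]
eef_rot: [0.997, 0.077, 0.0, 0.0]
ft_force: [-0.3, -0.6, -0.9]
width: 0.0119
grip_force: 30.0
```

```bash
python3 - <<'E'
from h import *
go((550,-243.6,175,-.068))
E
```

```text
t 12.8 p [677.  -50.4 174.8] a 0.155 w 11.9 g 30.0 f [-0.3 -0.6 -0.9]
(550, -243.6, 175, -0.068) -> [0.0, -0.001, 0.223] [-155.2, 171.3, -0.2]
```

Request:
{"op": "jog_arm", "data": {
  "plan": [
    [0, 0, 0.04, -12, 14, 0, -0.9],
    [0, 0, 0.1, -40, 45, 0, -0.9],
    [0, 0, 0.15, -72, 80, 0, -0.9],
    [0, 0, 0.2, -104, 115, 0, -0.9],
    [0, 0, 0.223, -134, 148, 0, -0.9],
    [0, 0, 0.223, -155.2, 171.3, 0, -0.9],
    [0, 0, 0.223, -155.2, 171.3, 40, -0.9],
    [0, 0, 0.223, -155.2, 171.3, 80, -0.9],
    [0, 0, 0.223, -155.2, 171.3, 115, -0.9],
    [0, 0, 0.223, -155.2, 171.3, 138, -0.9],
    [0, 0, 0.223, -155.2, 171.3, 146, -0.9],
    [0, 0, 0.223, -155.2, 171.3, 146, -0.9]
  ]
}}

```text
time: 14.05
ee_pos: [0.5483, -0.2437, 0.0275]
eef_rot: [0.999, -0.035, -0.001, -0.0]
ft_force: [-0.2, -1.1, -2.3]
width: 0.0115
grip_force: 30.0
```

Request:
{"op": "jog_arm", "data": {
  "plan": [
    [0, 0, 0, 0, 0, 0, 0.03],
    [0, 0, 0, 0, 0, 0, 0.03],
    [0, 0, 0, 0, 0, 0, 0.03],
    [0, 0, 0, 0, 0, 0, 0.03],
    [0, 0, 0, 0, 0, -40, 0.03],
    [0, 0, 0, 0, 0, -90, 0.03],
    [0, 0, 0, 0, 0, -130, 0.03],
    [0, 0, 0, 0, 0, -130, 0.03],
    [0, 0, 0, 0, 0, -130, 0.03]
  ]
}}

```text
time: 14.95
ee_pos: [0.5504, -0.2438, 0.1598]
eef_rot: [0.999, -0.034, 0.001, 0.001]
ft_force: [0.4, -0.3, -0.6]
width: 0.0449
grip_force: 0.0
```

```bash
python3 - <<'E'
from h import *
shot("top","top1")
C={n:cloud(camera(n)) for n in("top","scene")}
def fit(P):
    r=cv2.minAreaRect((P[:,:2]*1000).astype(np.float32))
    return len(P),np.round(r[0],1),np.round(r[1],1),round(r[2],1)
def blob(a,ctr,rad,z0,z1):
    m=(np.linalg.norm(a[...,:2]-ctr,axis=-1)<rad)&(a[...,2]>z0)&(a[...,2]<z1)
    n,l,s,_=cv2.connectedComponentsWithStats(m.astype(np.uint8),connectivity=8)
    return a[l==1+s[1:,4].argmax()]
for n,a in C.items():
    for nm,ctr in [("A",(.449,.261)),("B",(.44,.06)),("C",(.435,-.125)),("u3",(.55,-.244)),("u1",(.542,-.363))]:
        try: print(n,nm,fit(blob(a,ctr,.07,.032,.05)))
        except Exception as e: print(n,nm,e)
go((435.5,-124.7,150,-.43))
E
```

```text
top A (95, array([448.9, 262.5]), array([44.4, 11.8]), 89.2)
top B (94, array([439.9,  59.8]), array([12. , 44.6]), 25.2)
top C (94, array([ 434.6, -123.8]), array([45.5, 12. ]), 61.4)
top u3 (60, array([ 538.4, -242.8]), array([12., 27.]), 87.8)
top u1 attempt to get argmax of an empty sequence
scene A (87, array([451.5, 261.8]), array([46.4, 15.4]), 86.8)
scene B (93, array([441.5,  59.4]), array([13.7, 47.8]), 27.5)
scene C (65, array([ 440.5, -115.9]), array([24.9, 12.8]), 60.2)
scene u3 (139, array([ 550.5, -244.6]), array([12. , 46.8]), 86.1)
scene u1 (160, array([ 542.3, -363.3]), array([12.6, 47.1]), 86.5)
t 15.1 p [ 549.1 -243.3  157.3] a -0.068 w 44.5 g 0.0 f [0.5 0.  0.7]
(435.5, -124.7, 150, -0.43) -> [-0.0, 0.002, 0.362] [-121.4, -110.6, 7.6]
```

View pics/top1.png

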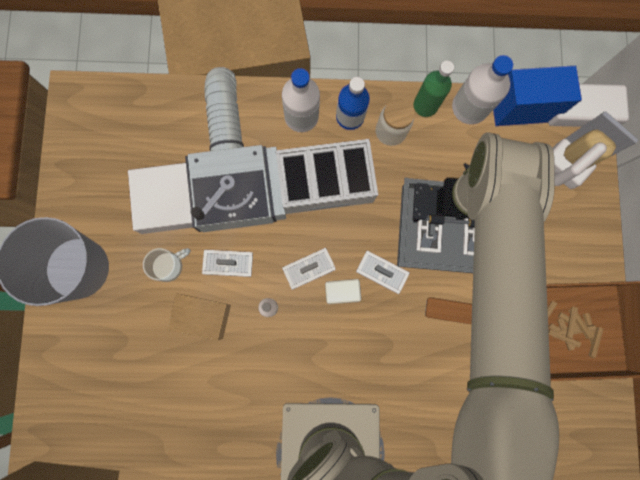

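```bash
python3 - <<'E'
from h import *
go((435.3,-124.5,110,1.112))
E
```

```text
t 15.1 p [ 549.1 -243.3  157.3] a -0.068 w 44.5 g 0.0 f [0.5 0.  0.7]
(435.3, -124.5, 110, 1.112) -> [-0.002, 0.001, -1.18] [-121.6, -110.7, 47.6]
```

Request:
{"op": "jog_arm", "data": {
  "plan": [
    [0, 0, -0.14, -25, -23, 0, 0.03],
    [0, 0, -0.28, -50, -46, 0, 0.03],
    [0, 0, -0.42, -75, -69, 0, 0.03],
    [0, 0, -0.56, -100, -92, 0, 0.03],
    [0, 0, -0.7, -121.6, -110.7, 15, 0.03],
    [0, 0, -0.84, -121.6, -110.7, 30, 0.03],
    [0, 0, -0.98, -121.6, -110.7, 45, 0.03],
    [0, 0, -1.1, -121.6, -110.7, 48, 0.03],
    [0, 0, -1.18, -121.6, -110.7, 48, 0.03],
    [0, 0, -1.18, -121.6, -110.7, 48, 0.03],
    [0, 0, -1.18, -121.6, -110.7, 48, 0.03]
  ]
}}

```text
time: 16.2
ee_pos: [0.4358, -0.1247, 0.1102]
eef_rot: [0.85, 0.527, -0.0, -0.0]
ft_force: [0.5, -0.6, -0.2]
width: 0.0449
grip_force: 0.0
```

```bash
python3 - <<'E'
from h import *
go((435.3,-124.5,19,1.112))
E
```

```text
t 16.2 p [ 435.8 -124.7  110.2] a 1.109 w 44.9 g 0.0 f [ 0.5 -0.6 -0.2]
(435.3, -124.5, 19, 1.112) -> [-0.001, -0.0, -0.003] [-0.1, -0.5, 91.2]
```

Request:
{"op": "jog_arm", "data": {
  "plan": [
    [0, 0, 0, 0, -0.5, 35, 0.03],
    [0, 0, 0, 0, -0.5, 65, 0.03],
    [0, 0, 0, 0, -0.5, 84, 0.03],
    [0, 0, 0, 0, -0.5, 91, 0.03],
    [0, 0, 0, 0, -0.5, 91, 0.03],
    [0, 0, 0, 0, -0.5, 91, -0.9],
    [0, 0, 0, 0, -0.5, 91, -0.9],
    [0, 0, 0, 0, -0.5, 91, -0.9],
    [0, 0, 0, 0, -0.5, 91, -0.9],
    [0, 0, 0, 0, -0.5, 91, -0.9],
    [0, 0, 0, 0, -0.5, 91, -0.9],
    [0, 0, 0, 0, -0.5, 91, -0.9]
  ]
}}

```text
time: 17.4
ee_pos: [0.4353, -0.1243, 0.0199]
eef_rot: [0.85, 0.528, -0.0, -0.0]
ft_force: [-3.7, 1.7, 6.2]
width: 0.0115
grip_force: 30.0
```

Request:
{"op": "jog_arm", "data": {
  "plan": [
    [0, 0, 0, 0, 0, 0, -0.9],
    [0, 0, 0, 0, 0, -20, -0.9],
    [0, 0, 0, 0, 0, -60, -0.9],
    [0, 0, 0, 0, 0, -100, -0.9],
    [0, 0, 0, 0, 0, -140, -0.9],
    [0, 0, 0, 0, 0, -140, -0.9],
    [0, 0, 0, 0, 0, -140, -0.9],
    [0, 0, 0, 0, 0, -140, -0.9]
  ]
}}

```text
time: 18.2
ee_pos: [0.4348, -0.1244, 0.1585]
eef_rot: [0.849, 0.528, -0.001, -0.001]
ft_force: [0.0, -0.4, -2.8]
width: 0.012
grip_force: 30.0
```

```bash
python3 - <<'E'
from h import *
go((676.7,-51,160,.155))
c=shot("wrist","w3")
E
```

```text
t 18.2 p [ 434.8 -124.4  158.5] a 1.112 w 12.0 g 30.0 f [ 0.  -0.4 -2.8]
(676.7, -51, 160, 0.155) -> [-0.002, 0.001, 0.957] [173.0, 184.3, -1.9]
```

View pics/w3.png

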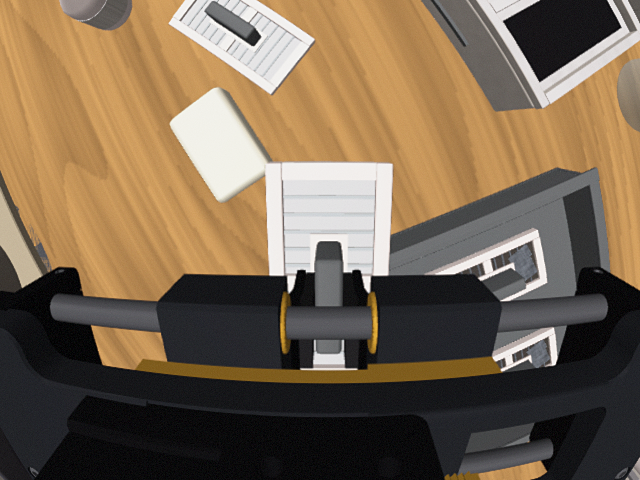

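```bash
cat >> h.py <<'E'
def wcloud(c):
    """points in TCP frame (m); equidistant fisheye"""
    v,u=np.mgrid[:480,:640]; dx=(u-c["cx"])/c["fx"];dy=(v-c["cy"])/c["fy"];th=np.hypot(dx,dy);k=np.tan(th)/np.maximum(th,1e-9)
    z=c["z_map"];p=np.stack([dx*k*z,dy*k*z,z],-1);T=np.array(c["mount"]);w=p@T[:3,:3].T+T[:3,3];w[z==0]=np.nan;return w
E
python3 - <<'E'
from h import *
w=wcloud(np.load("w3.npz"))*1000
for u in (275,300,350,380):
    print(u,[(v,*np.round(w[v,u],1)) for v in (158,161,163,165,168,175)][0:6:1])
for v in (190,220,240):
    row=w[v]; m=(np.abs(row[:,2]-10)<8)&(np.abs(row[:,1])<50); print(v,np.round(row[m][[0,-1]],1))
m=(np.abs(w[...,1])<12)&(w[...,2]<-10)&(w[...,2]>-30)&(w[...,0]>5)&(w[...,0]<40)
print("fin",m.sum(),np.round(w[m].max(0),1),np.round(np.percentile(w[m],98,axis=0),1),np.round(w[m].mean(0),1))
E
```

```text
275 [(158, np.float64(51.9), np.float64(-45.9), np.float64(158.4)), (161, np.float64(58.9), np.float64(-25.7), np.float64(17.9)), (163, np.float64(58.5), np.float64(-24.7), np.float64(10.6)), (165, np.float64(57.6), np.float64(-24.6), np.float64(10.2)), (168, np.float64(56.3), np.float64(-24.5), np.float64(9.2)), (175, np.float64(52.9), np.float64(-24.7), np.float64(10.0))]
300 [(158, np.float64(51.6), np.float64(-24.1), np.float64(158.0)), (161, np.float64(58.8), np.float64(-13.5), np.float64(18.2)), (163, np.float64(58.5), np.float64(-12.8), np.float64(9.0)), (165, np.float64(57.6), np.float64(-12.8), np.float64(8.6)), (168, np.float64(56.0), np.float64(-13.0), np.float64(10.8)), (175, np.float64(52.9), np.float64(-12.9), np.float64(9.2))]
350 [(158, np.float64(51.5), np.float64(18.8), np.float64(158.0)), (161, np.float64(58.7), np.float64(10.8), np.float64(19.1)), (163, np.float64(58.3), np.float64(10.3), np.float64(10.7)), (165, np.float64(57.4), np.float64(10.3), np.float64(11.0)), (168, np.float64(56.0), np.float64(10.3), np.float64(10.2)), (175, np.float64(52.7), np.float64(10.3), np.float64(10.2))]
380 [(158, np.float64(51.9), np.float64(44.9), np.float64(158.5)), (161, np.float64(49.3), np.float64(44.9), np.float64(158.5)), (163, np.float64(58.4), np.float64(24.6), np.float64(12.4)), (165, np.float64(57.6), np.float64(24.3), np.float64(10.1)), (168, np.float64(56.2), np.float64(24.2), np.float64(9.7)), (175, np.float64(52.9), np.float64(24.4), np.float64(10.1))]
190 [[ 45.9 -29.2   9.9]
 [ 45.8  30.3  10.4]]
220 [[ 31.3 -29.2   9.8]
 [ 31.1  30.   10.7]]
240 [[ 21.3 -29.1   9.8]
 [ 20.9  30.   11.4]]
fin 1879 [ 22.4  12.  -10. ] [ 21.8  11.4 -11.1] [ 12.8   0.1 -19.7]
```

Request:
{"op": "jog_arm", "data": {
  "plan": [
    [0, 0, 0.06, 10, 11, 0, -0.9],
    [0, 0, 0.18, 32, 34, 0, -0.9],
    [0, 0, 0.32, 58, 62, 0, -0.9],
    [0, 0, 0.46, 84, 90, 0, -0.9],
    [0, 0, 0.6, 110, 118, 0, -0.9],
    [0, 0, 0.74, 135, 144, 0, -0.9],
    [0, 0, 0.86, 156, 166, 0, -0.9],
    [0, 0, 0.93, 168, 179, 0, -0.9],
    [0, 0, 0.957, 173, 184.3, 0, -0.9],
    [0, 0, 0.957, 173, 184.3, 0, -0.9],
    [0, 0, 0.957, 173, 184.3, 0, -0.9],
    [0, 0, 0.957, 173, 184.3, 0, -0.9]
  ]
}}

```text
time: 19.45
ee_pos: [0.6768, -0.0519, 0.1597]
eef_rot: [0.997, 0.077, -0.0, 0.0]
ft_force: [0.2, 0.0, -1.3]
width: 0.0119
grip_force: 30.0
```

```bash
python3 - <<'E'
from h import *
go((676.7,-51,96,.155))
c=shot("wrist","w4"); w=wcloud(c)*1000; np.save("w4c.npy",w)
h=status.read_state()["ee_pos"][2]*1000
# cassette edge + rim points: rim height -> tool z = h-85 ; floor -> h-74
zr=h-85
m=(np.abs(w[...,2]-zr)<5)&(w[...,0]>0)
P=w[m]; print("rim",len(P),np.round(np.median(P[:,2]),1),zr)
for y in (-5,0,5): 
    s=P[np.abs(P[:,1]-y)<1.5]; print(y,"rim x range",np.round(np.sort(s[:,0])[[0,-1]],1))
E
```

```text
t 19.4 p [676.8 -51.9 159.7] a 0.155 w 11.9 g 30.0 f [ 0.2  0.  -1.3]
(676.7, -51, 96, 0.155) -> [0.001, 0.001, 0.0] [0.1, -1.0, 63.7]
rim 14363 74.6 74.87238694954263
-5 rim x range [ 63.1 133.1]
0 rim x range [ 63.1 131. ]
5 rim x range [ 63.1 128.8]
```

View pics/w4.png

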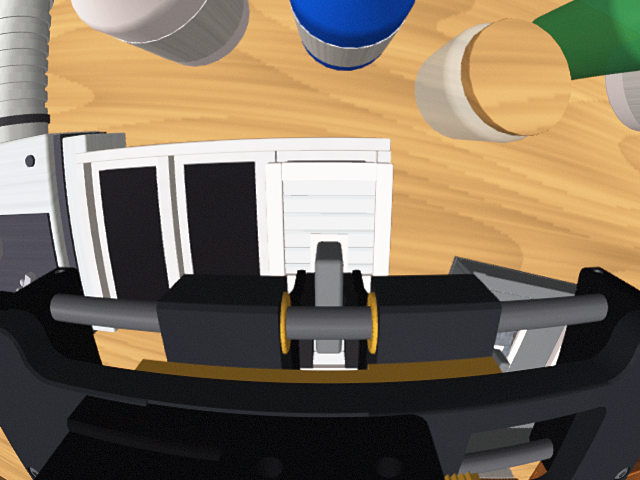

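```bash
cat >> h.py <<'E'
def edges(w,h,xs=(50,55),rim=85):
    """y-intervals (tool, mm) where rim-level points exist, within strip xs"""
    m=(np.abs(w[...,2]-(h-rim))<4.5)&(w[...,0]>xs[0])&(w[...,0]<xs[1]); y=np.sort(w[m][:,1]); 
    g=np.where(np.diff(y)>4)[0]; st=np.r_[y[0],y[g+1]]; en=np.r_[y[g],y[-1]]
    return [(round(a,1),round(b,1)) for a,b in zip(st,en)]
E
python3 - <<'E'
from h import *
w=np.load("w4c.npy")
for xs in((40,45),(50,55),(65,69)): print(xs,edges(w,159.7,xs))
c=(w[...,2]>5)&(w[...,2]<16)&(w[...,0]>30); print("cass",np.nanpercentile(w[c],[1,99],axis=0).round(1))
E
```

```text
(40, 45) [(np.float64(-289.4), np.float64(-218.2)), (np.float64(-189.3), np.float64(-180.5)), (np.float64(-115.6), np.float64(-107.1)), (np.float64(-41.7), np.float64(-39.8))]
(50, 55) [(np.float64(-287.7), np.float64(-218.4)), (np.float64(-190.1), np.float64(-180.5)), (np.float64(-115.3), np.float64(-106.8)), (np.float64(-41.7), np.float64(-38.9))]
(65, 69) [(np.float64(-283.6), np.float64(-218.9)), (np.float64(-189.5), np.float64(40.5))]
cass [[  30.4 -134.3    6.4]
 [ 164.3  193.2   15.6]]
```

Request:
{"op": "jog_arm", "data": {
  "plan": [
    [0, 0, 0, 1, -0.8, 0, -0.9],
    [0, 0, 0, 1, -0.8, 20, -0.9],
    [0, 0, 0, 1, -0.8, 40, -0.9],
    [0, 0, 0, 1, -0.8, 50, -0.9],
    [0, 0, 0, 1, -0.8, 54, -0.9],
    [0, 0, 0, 1, -0.8, 58, -0.9],
    [0, 0, 0, 1, -0.8, 62, -0.9],
    [0, 0, 0, 1, -0.8, 65, -0.9],
    [0, 0, 0, 1, -0.8, 65.5, -0.9],
    [0, 0, 0, 1, -0.8, 65.5, -0.9]
  ]
}}

```text
time: 20.5
ee_pos: [0.6785, -0.0501, 0.0944]
eef_rot: [0.997, 0.077, 0.0, 0.0]
ft_force: [-1.2, -0.2, -1.1]
width: 0.0119
grip_force: 30.0
```

Request:
{"op": "jog_arm", "data": {
  "plan": [
    [0, 0, 0, 0, 0, 0, -0.3],
    [0, 0, 0, 0, 0, 0, -0.1],
    [0, 0, 0, 0, 0, 0, 0.03],
    [0, 0, 0, 0, 0, 0, 0.03],
    [0, 0, 0, 0, 0, -30, 0.03],
    [0, 0, 0, 0, 0, -65, 0.03],
    [0, 0, 0, 0, 0, -65, 0.03],
    [0, 0, 0, 0, 0, -65, 0.03]
  ]
}}

```text
time: 21.3
ee_pos: [0.6789, -0.0501, 0.1602]
eef_rot: [0.997, 0.077, 0.001, 0.0]
ft_force: [0.3, -0.2, -0.5]
width: 0.0447
grip_force: 0.0
```

```bash
python3 - <<'E'
from h import *
s=status.read_state();h=s["ee_pos"][2]*1000
c=camera("wrist");w=wcloud(c)*1000
m=(np.abs(w[...,1])<28)&(w[...,0]>30)&(w[...,0]<58)
m2=(np.abs(w[...,1])<12)&(w[...,0]>0)&(w[...,0]<30)&(w[...,2]<60)&(w[...,2]>30)
print("frame z abs",np.nanpercentile(h-w[m][:,2],[10,50,90]).round(1))
for x in (45,50,55):
  for y in(-24,24):
    k=(np.abs(w[...,0]-x)<2)&(np.abs(w[...,1]-y)<3); print(x,y,np.round(h-np.nanmedian(w[k][:,2]),1))
print("fin top abs",(h-np.nanmedian(w[m2][:,2])).round(1),"y",np.nanpercentile(w[m2][:,1],[2,98]).round(1),"x",np.nanpercentile(w[m2][:,0],[2,98]).round(1))
a=cloud(camera("top"))
def blob(a,ctr,rad,z0,z1):
    q=(np.linalg.norm(a[...,:2]-ctr,axis=-1)<rad)&(a[...,2]>z0)&(a[...,2]<z1)
    n,l,st,_=cv2.connectedComponentsWithStats(q.astype(np.uint8),connectivity=8)
    return a[l==1+st[1:,4].argmax()]
for ct in((.44,.06),(.45,.261)):
    r=cv2.minAreaRect((blob(a,ct,.07,.03,.05)[:,:2]*1000).astype(np.float32));print(r)
go((440.5,59.5,110,2.005))
E
```

```text
frame z abs [ 80.1 244.4 248.5]
45 -24 84.1
45 24 83.2
50 -24 83.7
50 24 84.0
55 -24 84.1
55 24 84.2
fin top abs 113.7 y [-4.5  6.7] x [ 0.4 22. ]
((439.92938232421875, 59.96742248535156), (12.280550956726074, 44.514034271240234), 25.97016716003418)
((449.3751220703125, 261.9346008300781), (45.875274658203125, 12.311314582824707), 87.65389251708984)
t 21.4 p [678.  -50.3 158.3] a 0.155 w 45.2 g 0.0 f [-0.2  0.1  0.2]
(440.5, 59.5, 110, 2.005) -> [-0.001, 0.001, -1.85] [-217.7, -145.1, 48.6]
```

Request:
{"op": "jog_arm", "data": {
  "plan": [
    [0, 0, -0.149, -24, -16, 0, 0.03],
    [0, 0, -0.298, -48, -32, 0, 0.03],
    [0, 0, -0.447, -72, -48, 0, 0.03],
    [0, 0, -0.596, -96, -64, 0, 0.03],
    [0, 0, -0.745, -120, -80, 0, 0.03],
    [0, 0, -0.894, -144, -96, 0, 0.03],
    [0, 0, -1.04, -168, -112, 0, 0.03],
    [0, 0, -1.19, -192, -128, 0, 0.03],
    [0, 0, -1.34, -217.7, -145.1, 0, 0.03],
    [0, 0, -1.49, -217.7, -145.1, 20, 0.03],
    [0, 0, -1.64, -217.7, -145.1, 40, 0.03],
    [0, 0, -1.77, -217.7, -145.1, 48, 0.03]
  ]
}}

```text
time: 22.6
ee_pos: [0.4395, 0.059, 0.1092]
eef_rot: [0.569, 0.822, -0.001, -0.001]
ft_force: [-0.1, 0.3, 0.5]
width: 0.0448
grip_force: 0.0
```

Request:
{"op": "jog_arm", "data": {
  "plan": [
    [0, 0, -0.08, 0, 0, 0, 0.03],
    [0, 0, -0.08, 0, 0, 0, 0.03],
    [0, 0, -0.08, 0, 0, 0, 0.03]
  ]
}}

```text
time: 22.9
ee_pos: [0.4407, 0.0596, 0.1109]
eef_rot: [0.539, 0.842, -0.0, -0.0]
ft_force: [-0.4, -0.4, -0.3]
width: 0.0447
grip_force: 0.0
```

```bash
python3 - <<'E'
from h import *
go((440.5,59.5,19,2.02))
s=status.read_state();c=camera("wrist");w=wcloud(c)*1000
m=(np.abs(w[...,1])<45)&(np.abs(w[...,2]-72)<9)&(w[...,0]>-10)&(w[...,0]<60); P=w[m]
# fin top, visible part
r=cv2.minAreaRect(P[:,:2].astype(np.float32)); print("fin",len(P),np.percentile(P,[1,99],axis=0).round(1),r)
E
```

```text
t 22.9 p [440.7  59.6 110.9] a 2.002 w 44.7 g 0.0 f [-0.4 -0.4 -0.3]
(440.5, 59.5, 19, 2.02) -> [-0.0, -0.0, -0.018] [-0.0, -0.2, 91.9]
fin 905 [[-9.7 -6.8 69.5]
 [23.   4.4 78.8]] ((6.862367630004883, -1.0478191375732422), (11.5877046585083, 33.69016647338867), 88.34113311767578)
```

Request:
{"op": "jog_arm", "data": {
  "plan": [
    [0, 0, -0.025, 0, -1, 35, 0.03],
    [0, 0, -0.025, 0, -1, 65, 0.03],
    [0, 0, -0.025, 0, -1, 84, 0.03],
    [0, 0, -0.025, 0, -1, 91, 0.03],
    [0, 0, -0.025, 0, -1, 91, 0.03],
    [0, 0, -0.025, 0, -1, 91, -0.9],
    [0, 0, -0.025, 0, -1, 91, -0.9],
    [0, 0, -0.025, 0, -1, 91, -0.9],
    [0, 0, -0.025, 0, -1, 91, -0.9],
    [0, 0, -0.025, 0, -1, 91, -0.9],
    [0, 0, -0.025, 0, -1, 91, -0.9],
    [0, 0, -0.025, 0, -1, 91, -0.9]
  ]
}}

```text
time: 24.15
ee_pos: [0.4403, 0.0591, 0.0205]
eef_rot: [0.528, 0.849, -0.0, 0.0]
ft_force: [-1.5, -1.6, 5.9]
width: 0.0117
grip_force: 30.0
```

Request:
{"op": "jog_arm", "data": {
  "plan": [
    [0, 0, 0, 0, 0, 0, -0.9],
    [0, 0, 0, 0, 0, -20, -0.9],
    [0, 0, 0, 0, 0, -60, -0.9],
    [0, 0, 0, 0, 0, -100, -0.9],
    [0, 0, 0, 0, 0, -140, -0.9],
    [0, 0, 0, 0, 0, -140, -0.9],
    [0, 0, 0, 0, 0, -140, -0.9],
    [0, 0, 0, 0, 0, -140, -0.9]
  ]
}}

```text
time: 24.95
ee_pos: [0.4392, 0.0589, 0.159]
eef_rot: [0.528, 0.849, -0.001, -0.001]
ft_force: [0.0, 0.4, -2.2]
width: 0.0117
grip_force: 30.0
```

```bash
cat >> h.py <<'E'
def held(w):
    """held cassette in tool frame: front edge x, y range, tilt"""
    m=(np.abs(w[...,2]-10)<9)&(np.abs(w[...,1])<36)&(w[...,0]>20)&(w[...,0]<70);P=w[m]
    print("held front x",np.percentile(P[:,0],99.5).round(1),"y",np.percentile(P[:,1],[.5,99.5]).round(1),"z",np.median(P[:,2]).round(1),
     "z near/far",np.median(P[P[:,0]<30][:,2]).round(1),np.median(P[P[:,0]>50][:,2]).round(1))
E
python3 - <<'E'
from h import *
go((665.8,21.8,160,.155))
held(wcloud(camera("wrist"))*1000)
E
```

```text
t 24.9 p [439.2  58.9 159. ] a 2.03 w 11.7 g 30.0 f [ 0.   0.4 -2.2]
(665.8, 21.8, 160, 0.155) -> [-0.002, 0.001, 1.875] [-133.6, 186.7, -1.4]
held front x 60.4 y [-30.3  29. ] z 12.9 z near/far 13.2 10.5
```

Request:
{"op": "jog_arm", "data": {
  "plan": [
    [0, 0, 0.08, -7, 10, 0, -0.9],
    [0, 0, 0.22, -18, 26, 0, -0.9],
    [0, 0, 0.36, -31, 43, 0, -0.9],
    [0, 0, 0.51, -44, 61, 0, -0.9],
    [0, 0, 0.66, -57, 79, 0, -0.9],
    [0, 0, 0.81, -69, 97, 0, -0.9],
    [0, 0, 0.96, -82, 115, 0, -0.9],
    [0, 0, 1.11, -95, 133, 0, -0.9],
    [0, 0, 1.26, -108, 151, 0, -0.9],
    [0, 0, 1.41, -120, 168, 0, -0.9],
    [0, 0, 1.55, -129, 180, 0, -0.9],
    [0, 0, 1.68, -133.6, 186.7, 0, -0.9]
  ]
}}

```text
time: 26.2
ee_pos: [0.6668, 0.0222, 0.1571]
eef_rot: [0.985, 0.171, -0.002, -0.0]
ft_force: [-0.7, 0.3, -1.4]
width: 0.0116
grip_force: 30.0
```

Request:
{"op": "jog_arm", "data": {
  "plan": [
    [0, 0, 0.12, 0, 0, 0, -0.9],
    [0, 0, 0.195, 0, 0, 0, -0.9],
    [0, 0, 0.195, 0, 0, 0, -0.9],
    [0, 0, 0.195, 0, 0, 0, -0.9],
    [0, 0, 0.195, 0, 0, 0, -0.9]
  ]
}}

```text
time: 26.7
ee_pos: [0.6663, 0.0223, 0.1594]
eef_rot: [0.997, 0.078, -0.001, -0.0]
ft_force: [-0.2, -0.2, -1.9]
width: 0.0116
grip_force: 30.0
```

```bash
cat >> h.py <<'E'
def bay(w,h):
    zr=h-85
    for y in (-15,-8,8,15):
        P=w[(np.abs(w[...,2]-zr)<4.5)&(np.abs(w[...,1]-y)<2)&(w[...,0]>40)&(w[...,0]<90)]
        print("y",y,"inner wall x",np.sort(P[:,0])[:3].round(1) if len(P) else None)
    for xs in((45,50),(52,57),(64.5,68)): print(xs,[(float(a),float(b)) for a,b in edges(w,h,xs)])
E
python3 - <<'E'
from h import *
go((665.8,21.8,96,.155))
h=status.read_state()["ee_pos"][2]*1000
w=wcloud(camera("wrist"))*1000; held(w); bay(w,h)
E
```

```text
t 26.7 p [666.3  22.3 159.4] a 0.157 w 11.6 g 30.0 f [-0.2 -0.2 -1.9]
(665.8, 21.8, 96, 0.155) -> [-0.0, 0.001, 0.002] [-0.5, 0.4, 63.4]
held front x 60.8 y [-28.5  30.7] z 13.1 z near/far 13.2 10.8
y -15 inner wall x [61.9 61.9 61.9]
y -8 inner wall x [61.8 61.9 61.9]
y 8 inner wall x [61.9 61.9 61.9]
y 15 inner wall x [61.9 61.9 61.9]
(45, 50) [(-288.0, -143.8), (-114.8, -105.6), (-40.5, -40.1), (42.6, 101.7), (106.8, 115.6)]
(52, 57) [(-287.7, -143.7), (-115.1, -106.1), (-40.4, -39.5), (41.8, 101.1), (106.9, 115.5)]
(64.5, 68) [(-283.2, -143.7), (-114.0, 115.4)]
```

Request:
{"op": "jog_arm", "data": {
  "plan": [
    [0, 0, 0, -1.5, 0, 0, -0.9],
    [0, 0, 0, -1.5, 0, 20, -0.9],
    [0, 0, 0, -1.5, 0, 40, -0.9],
    [0, 0, 0, -1.5, 0, 50, -0.9],
    [0, 0, 0, -1.5, 0, 54, -0.9],
    [0, 0, 0, -1.5, 0, 58, -0.9],
    [0, 0, 0, -1.5, 0, 62, -0.9],
    [0, 0, 0, -1.5, 0, 64, -0.9],
    [0, 0, 0, -1.5, 0, 65, -0.9],
    [0, 0, 0, -1.5, 0, 65, -0.9]
  ]
}}

```text
time: 27.75
ee_pos: [0.6652, 0.022, 0.0954]
eef_rot: [0.997, 0.077, 0.0, 0.0]
ft_force: [-0.9, 0.7, -1.7]
width: 0.0117
grip_force: 30.0
```

Request:
{"op": "jog_arm", "data": {
  "plan": [
    [0, 0, 0, 0, 0, 0.5, -0.3],
    [0, 0, 0, 0, 0, 0.5, -0.1],
    [0, 0, 0, 0, 0, 0.5, 0.03],
    [0, 0, 0, 0, 0, 0.5, 0.03],
    [0, 0, 0, 0, 0, -30, 0.03],
    [0, 0, 0, 0, 0, -65, 0.03],
    [0, 0, 0, 0, 0, -65, 0.03],
    [0, 0, 0, 0, 0, -65, 0.03]
  ]
}}

```text
time: 28.55
ee_pos: [0.6656, 0.022, 0.1612]
eef_rot: [0.997, 0.077, 0.001, 0.0]
ft_force: [0.5, 0.6, -1.2]
width: 0.0444
grip_force: 0.0
```

```bash
cat >> h.py <<'E'
def home(w,h):
    for x in (45,52):
      for y in(-25,25):
        k=(np.abs(w[...,0]-x)<2)&(np.abs(w[...,1]-y)<3); print("frame",x,y,np.round(h-np.nanmedian(w[k][:,2]),1))
    m2=(np.abs(w[...,1])<12)&(w[...,0]>0)&(w[...,0]<30)&(h-w[...,2]<130)&(h-w[...,2]>100)
    print("fin top",(h-np.nanmedian(w[m2][:,2])).round(1),"y",np.nanpercentile(w[m2][:,1],[2,98]).round(1),"x",np.nanpercentile(w[m2][:,0],[2,98]).round(1))
def topfin(ct,r=.07,z0=.03,z1=.05,n="top"):
    a=cloud(camera(n));q=(np.linalg.norm(a[...,:2]-ct,axis=-1)<r)&(a[...,2]>z0)&(a[...,2]<z1)
    k,l,st,_=cv2.connectedComponentsWithStats(q.astype(np.uint8),connectivity=8)
    print(n,cv2.minAreaRect((a[l==1+st[1:,4].argmax()][:,:2]*1000).astype(np.float32)))
E
python3 - <<'E'
from h import *
h=status.read_state()["ee_pos"][2]*1000
home(wcloud(camera("wrist"))*1000,h)
topfin((.449,.261));topfin((.449,.261),n="scene")
go((450,261.5,160,1.536))
E
```

```text
frame 45 -25 83.8
frame 45 25 83.8
frame 52 -25 84.1
frame 52 25 84.1
fin top 113.8 y [-4.5  6.7] x [ 0.6 23.4]
top ((449.0954284667969, 261.7398376464844), (45.87715530395508, 12.329180717468262), 89.14849853515625)
scene ((451.5706787109375, 272.0522766113281), (23.31671714782715, 12.692845344543457), 89.07857513427734)
t 28.7 p [664.6  21.7 159.1] a 0.155 w 44.7 g 0.0 f [-0.2  0.2 -0.1]
(450, 261.5, 160, 1.536) -> [-0.001, 0.001, -1.381] [-175.1, -270.0, -0.6]
```

```bash
python3 - <<'E'
from h import *
go((449.7,261.6,140,-.026))
E
```

```text
t 28.7 p [664.6  21.7 159.1] a 0.155 w 44.7 g 0.0 f [-0.2  0.2 -0.1]
(449.7, 261.6, 140, -0.026) -> [0.0, 0.002, 0.181] [-175.3, -270.1, 19.4]
```

Request:
{"op": "jog_arm", "data": {
  "plan": [
    [0, 0, 0.02, -20, -32, 0, 0.72],
    [0, 0, 0.05, -45, -70, 0, 0.72],
    [0, 0, 0.08, -70, -108, 0, 0.72],
    [0, 0, 0.11, -95, -146, 0, 0.72],
    [0, 0, 0.14, -120, -184, 0, 0.72],
    [0, 0, 0.16, -145, -222, 0, 0.72],
    [0, 0, 0.181, -164, -252, 0, 0.72],
    [0, 0, 0.181, -175.3, -270.1, 10, 0.72],
    [0, 0, 0.181, -175.3, -270.1, 49, 0.72],
    [0, 0, 0.181, -175.3, -270.1, 49, 0.72],
    [0, 0, 0.181, -175.3, -270.1, 49, 0.72],
    [0, 0, 0.181, -175.3, -270.1, 49, 0.72]
  ]
}}

```text
time: 29.9
ee_pos: [0.4511, 0.2617, 0.1124]
eef_rot: [1.0, -0.014, 0.0, -0.0]
ft_force: [0.1, -0.2, 0.8]
width: 0.0749
grip_force: 0.0
```

```bash
python3 - <<'E'
from h import *
go((449.7,261.6,19,-.026))
s=status.read_state();h=s["ee_pos"][2]*1000;c=camera("wrist");w=wcloud(c)*1000
m=(np.abs(w[...,1])<60)&(np.abs(h-w[...,2]-40)<6)&(w[...,0]>-15)&(w[...,0]<60); P=w[m]
print("fin",len(P),np.percentile(P,[1,99],axis=0).round(1),cv2.minAreaRect(P[:,:2].astype(np.float32)))
m=(np.abs(w[...,1])<90)&(np.abs(h-w[...,2]-9)<5)&(w[...,0]>-15)&(w[...,0]<60); P=w[m]
print("frame",len(P),np.percentile(P,[.5,99.5],axis=0).round(1))
print(s["joint_positions"].round(2))
E
```

```text
t 29.9 p [451.1 261.7 112.4] a -0.027 w 74.9 g 0.0 f [ 0.1 -0.2  0.8]
(449.7, 261.6, 19, -0.026) -> [-0.001, -0.001, -0.001] [-1.5, 0.2, 93.4]
fin 1263 [[ -7.3 -22.4  70.8]
 [  4.2  22.9  78. ]] ((-1.7487101554870605, 0.5108318328857422), (12.244590759277344, 46.128379821777344), 1.0263181924819946)
frame 7681 [[-14.7 -59.   99.9]
 [ 28.6  60.1 108. ]]
[ 0.13  0.31 -0.84  1.83  0.26  1.11 -2.41]
```

Request:
{"op": "jog_arm", "data": {
  "plan": [
    [0, 0, 0.018, -1.6, 0.5, 35, 0.72],
    [0, 0, 0.018, -1.6, 0.5, 65, 0.72],
    [0, 0, 0.018, -1.6, 0.5, 86, 0.72],
    [0, 0, 0.018, -1.6, 0.5, 94, 0.72],
    [0, 0, 0.018, -1.6, 0.5, 94, 0.72],
    [0, 0, 0.018, -1.6, 0.5, 94, -0.4],
    [0, 0, 0.018, -1.6, 0.5, 94, -0.4],
    [0, 0, 0.018, -1.6, 0.5, 94, -0.4],
    [0, 0, 0.018, -1.6, 0.5, 94, -0.4],
    [0, 0, 0.018, -1.6, 0.5, 94, -0.4],
    [0, 0, 0.018, -1.6, 0.5, 94, -0.4],
    [0, 0, 0.018, -1.6, 0.5, 94, -0.4]
  ]
}}

```text
time: 31.15
ee_pos: [0.4489, 0.2614, 0.0176]
eef_rot: [1.0, -0.022, 0.0, 0.0]
ft_force: [-1.1, -1.6, 6.4]
width: 0.0457
grip_force: 30.0
```

Request:
{"op": "jog_arm", "data": {
  "plan": [
    [0, 0, 0, 0, 0, 0, -0.4],
    [0, 0, 0, 0, 0, -20, -0.4],
    [0, 0, 0, 0, 0, -60, -0.4],
    [0, 0, 0, 0, 0, -100, -0.4],
    [0, 0, 0, 0, 0, -150, -0.4],
    [0, 0, 0, 0, 0, -180, -0.4],
    [0, 0, 0, 0, 0, -180, -0.4],
    [0, 0, 0, 0, 0, -180, -0.4]
  ]
}}

```text
time: 31.95
ee_pos: [0.4487, 0.2611, 0.197]
eef_rot: [1.0, -0.022, 0.0, 0.0]
ft_force: [0.7, -1.0, -1.7]
width: 0.0455
grip_force: 30.0
```

```bash
python3 - <<'E'
from h import *
go((654,95.2,190,1.726))
w=wcloud(camera("wrist"))*1000
m=(np.abs(w[...,2]-10)<9)&(np.abs(w[...,1])<80)&(w[...,0]>10)&(w[...,0]<40);P=w[m]
print(np.percentile(P,[.5,50,99.5],axis=0).round(1))
for y in(-50,-30,30,50):
    k=P[np.abs(P[:,1]-y)<4]; print(y,k[:,0].max().round(1),np.median(k[:,2]).round(1),np.median(k[k[:,0]<17][:,2]).round(1))
E
```

```text
t 31.9 p [448.7 261.1 197. ] a -0.044 w 45.5 g 30.0 f [ 0.7 -1.  -1.7]
(654, 95.2, 190, 1.726) -> [0.001, -0.0, -1.77] [212.5, 156.6, 7.2]
[[ 10.1 -58.3   6.2]
 [ 21.1   1.3   9.3]
 [ 30.7  60.4  16.6]]
-50 30.2 8.4 10.9
-30 30.6 10.7 11.5
30 30.9 10.7 11.4
50 31.0 10.5 11.4
```

Request:
{"op": "jog_arm", "data": {
  "plan": [
    [0, 0, -0.1, 10, 8, 0, -0.4],
    [0, 0, -0.24, 25, 18, 0, -0.4],
    [0, 0, -0.38, 43, 32, 0, -0.4],
    [0, 0, -0.53, 62, 46, 0, -0.4],
    [0, 0, -0.68, 82, 60, 0, -0.4],
    [0, 0, -0.83, 102, 75, 0, -0.4],
    [0, 0, -0.98, 122, 90, 0, -0.4],
    [0, 0, -1.13, 142, 105, 0, -0.4],
    [0, 0, -1.28, 162, 119, 0, -0.4],
    [0, 0, -1.42, 182, 134, 0, -0.4],
    [0, 0, -1.56, 200, 147, 0, -0.4],
    [0, 0, -1.68, 212.5, 156.6, 5, -0.4]
  ]
}}

```text
time: 33.2
ee_pos: [0.6546, 0.0941, 0.19]
eef_rot: [0.682, 0.731, -0.001, -0.001]
ft_force: [0.2, 0.4, -0.5]
width: 0.0457
grip_force: 30.0
```

Request:
{"op": "jog_arm", "data": {
  "plan": [
    [0, 0, -0.09, 0, 0, 15, -0.4],
    [0, 0, -0.09, 0, 0, 35, -0.4],
    [0, 0, -0.09, 0, 0, 35, -0.4],
    [0, 0, -0.09, 0, 0, 35, -0.4],
    [0, 0, -0.09, 0, 0, 35, -0.4]
  ]
}}

```text
time: 33.7
ee_pos: [0.6542, 0.0959, 0.1578]
eef_rot: [0.65, 0.76, 0.0, 0.0]
ft_force: [0.2, 0.2, -0.9]
width: 0.0455
grip_force: 30.0
```

```bash
python3 - <<'E'
from h import *
go((654,95.2,95,1.726))
h=status.read_state()["ee_pos"][2]*1000
c=shot("wrist","w5");w=wcloud(c)*1000;zr=h-85;print("zr",zr)
for y in (-50,-25,0,25,50,64,66):
    P=w[(np.abs(w[...,2]-zr)<4.5)&(np.abs(w[...,1]-y)<2)&(w[...,0]>20)&(w[...,0]<60)]
    H=w[(np.abs(w[...,2]-10)<8)&(np.abs(w[...,1]-y)<2)&(w[...,0]>10)&(w[...,0]<50)]
    print(y,"wall x",np.sort(P[:,0])[[0,-1]].round(1) if len(P) else None,"held x",H[:,0].max().round(1) if len(H) else None)
for xs in((25,28),(28,31),(35,39)):
    m=(np.abs(w[...,2]-zr)<4.5)&(w[...,0]>xs[0])&(w[...,0]<xs[1]); y=np.sort(w[m][:,1]);g=np.where(np.diff(y)>4)[0]
    if len(y): print(xs,list(zip(np.r_[y[0],y[g+1]].round(1).tolist(),np.r_[y[g],y[-1]].round(1).tolist())))
H=w[(np.abs(w[...,2]-10)<8)&(w[...,0]>15)&(w[...,0]<28)&(np.abs(w[...,1])<75)];print("held y",np.percentile(H[:,1],[.5,99.5]))
E
```

```text
t 33.7 p [654.2  95.9 157.8] a 1.726 w 45.5 g 30.0 f [ 0.2  0.2 -0.9]
(654, 95.2, 95, 1.726) -> [0.0, -0.0, 0.0] [-0.7, -0.3, 62.8]
zr 72.75217343378526
-50 wall x [32. 40.] held x 29.3
-25 wall x [32.4 39.9] held x 29.6
0 wall x [32.3 40.5] held x 29.8
25 wall x [32.4 39.9] held x 29.9
50 wall x [32.1 40.3] held x 30.3
64 wall x [20.2 40. ] held x None
66 wall x [20.2 40. ] held x None
(25, 28) [(-71.6, -64.0), (61.7, 69.7)]
(28, 31) [(-72.0, -64.0), (61.7, 69.6)]
(35, 39) [(-72.1, 69.6)]
held y [-59.95111565  58.81636448]
```

View pics/w5.png

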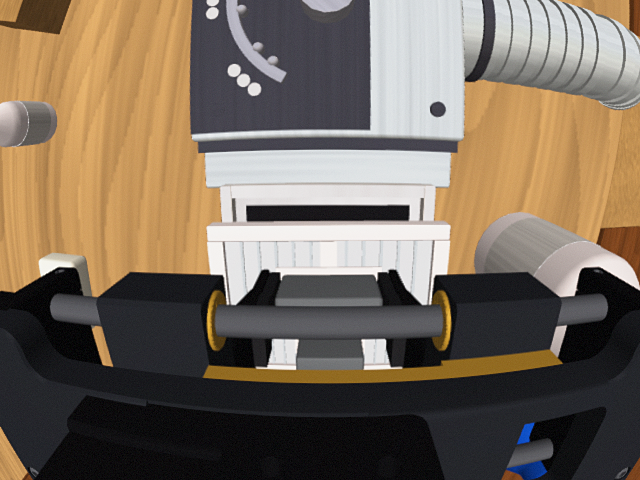

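Request:
{"op": "jog_arm", "data": {
  "plan": [
    [0, 0, 0.01, -0.6, -0.6, 0, -0.4],
    [0, 0, 0.01, -0.6, -0.6, 20, -0.4],
    [0, 0, 0.01, -0.6, -0.6, 40, -0.4],
    [0, 0, 0.01, -0.6, -0.6, 50, -0.4],
    [0, 0, 0.01, -0.6, -0.6, 54, -0.4],
    [0, 0, 0.01, -0.6, -0.6, 58, -0.4],
    [0, 0, 0.01, -0.6, -0.6, 62, -0.4],
    [0, 0, 0.01, -0.6, -0.6, 65, -0.4],
    [0, 0, 0.01, -0.6, -0.6, 65.5, -0.4],
    [0, 0, 0.01, -0.6, -0.6, 65.5, -0.4]
  ]
}}

```text
time: 34.75
ee_pos: [0.6537, 0.0948, 0.0919]
eef_rot: [0.654, 0.756, 0.0, 0.0]
ft_force: [0.4, 0.8, -1.3]
width: 0.0456
grip_force: 30.0
```

Request:
{"op": "jog_arm", "data": {
  "plan": [
    [0, 0, 0, 0, 0, 0, 0.2],
    [0, 0, 0, 0, 0, 0, 0.4],
    [0, 0, 0, 0, 0, 0, 0.6],
    [0, 0, 0, 0, 0, 0, 0.6],
    [0, 0, 0, 0, 0, -40, 0.6],
    [0, 0, 0, 0, 0, -80, 0.6],
    [0, 0, 0, 0, 0, -110, 0.6],
    [0, 0, 0, 0, 0, -110, 0.6],
    [0, 0, 0, 0, 0, -110, 0.6]
  ]
}}

```text
time: 35.65
ee_pos: [0.6538, 0.0948, 0.2021]
eef_rot: [0.654, 0.756, 0.0, 0.0]
ft_force: [-0.1, 0.5, -1.0]
width: 0.0695
grip_force: 0.0
```

```bash
python3 - <<'E'
from h import *
go((546,312,220,.155))
h=status.read_state()["ee_pos"][2]*1000
w=wcloud(camera("wrist"))*1000;z=h-w[...,2]
for x,y in((24,-54),(24,54),(15,-54),(15,54),(24,0)):
    k=(np.abs(w[...,0]-x)<2)&(np.abs(w[...,1]-y)<2.5)&(z>60)&(z<100);print(x,y,np.median(z[k]).round(1))
k=(np.abs(w[...,0])<12)&(np.abs(w[...,1])<40)&(z>100)&(z<125);print("fin",np.median(z[k]).round(1),np.percentile(w[k],[1,99],axis=0).round(1))
topfin((.546,.312),.06,.145,.165);topfin((.546,.312),.06,.145,.165,"scene")
E
```

```text
t 35.6 p [653.8  94.8 202.1] a 1.716 w 69.5 g 0.0 f [-0.1  0.5 -1. ]
(546, 312, 220, 0.155) -> [0.001, -0.001, 1.561] [230.4, -75.3, -18.1]
24 -54 84.2
24 54 84.1
15 -54 84.0
15 54 84.3
24 0 84.2
fin 113.7 [[ -6.  -22.5  86.5]
 [  5.9  21.4 101.8]]
top ((546.55322265625, 312.9419250488281), (21.38250732421875, 21.76085662841797), 46.18311309814453)
scene ((548.9552001953125, 310.8885803222656), (22.41689109802246, 23.242942810058594), 81.3354263305664)
```

Request:
{"op": "jog_arm", "data": {
  "plan": [
    [0, 0, 0.149, 25, -8, -10, 0.03],
    [0, 0, 0.298, 50, -16, -18, 0.03],
    [0, 0, 0.447, 75, -24, -18, 0.03],
    [0, 0, 0.596, 100, -33, -18, 0.03],
    [0, 0, 0.745, 125, -41, -18, 0.03],
    [0, 0, 0.894, 150, -49, -18, 0.03],
    [0, 0, 1.04, 175, -57, -18, 0.03],
    [0, 0, 1.19, 200, -65, -18, 0.03],
    [0, 0, 1.34, 220, -72, -18, 0.03],
    [0, 0, 1.48, 230.4, -75.3, -18, 0.03],
    [0, 0, 1.561, 230.4, -75.3, -18, 0.03],
    [0, 0, 1.561, 230.4, -75.3, -18, 0.03]
  ]
}}

```text
time: 37.0
ee_pos: [0.5452, 0.312, 0.2187]
eef_rot: [0.997, 0.077, -0.001, 0.0]
ft_force: [-0.1, 0.1, -0.8]
width: 0.0448
grip_force: 0.0
```

```bash
python3 - <<'E'
from h import *
go((547,311.5,124,.155))
shot("scene","sc2")
E
```

```text
t 37.0 p [545.2 312.  218.7] a 0.155 w 44.8 g 0.0 f [-0.1  0.1 -0.8]
(547, 311.5, 124, 0.155) -> [0.001, 0.001, -0.0] [1.9, 0.7, 94.7]
```

View pics/sc2.png

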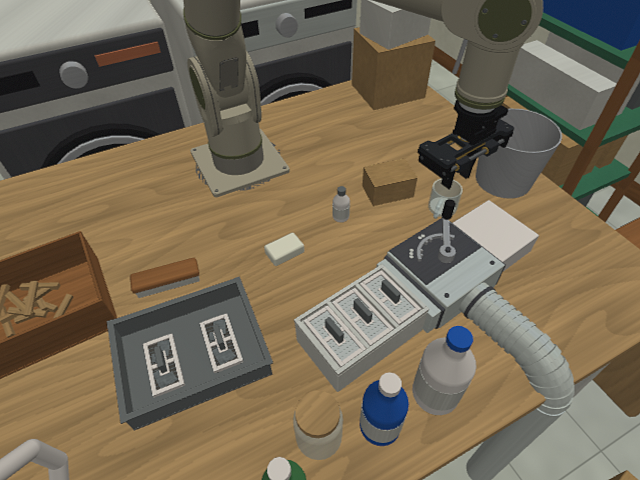

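Request:
{"op": "jog_arm", "data": {
  "plan": [
    [0, 0, 0, 1, 0.5, 35, 0.03],
    [0, 0, 0, 1, 0.5, 65, 0.03],
    [0, 0, 0, 1, 0.5, 87, 0.03],
    [0, 0, 0, 1, 0.5, 93, 0.03],
    [0, 0, 0, 1, 0.5, 93, 0.03],
    [0, 0, 0, 1, 0.5, 93, -0.6],
    [0, 0, 0, 1, 0.5, 93, -0.6],
    [0, 0, 0, 1, 0.5, 93, -0.6],
    [0, 0, 0, 1, 0.5, 93, -0.6],
    [0, 0, 0, 1, 0.5, 93, -0.6],
    [0, 0, 0, 1, 0.5, 93, -0.6]
  ],
  "squeeze": 10
}}

```text
time: 38.15
ee_pos: [0.5466, 0.3129, 0.1276]
eef_rot: [0.997, 0.078, 0.0, -0.001]
ft_force: [-2.8, 5.3, 5.4]
width: 0.0239
grip_force: 10.0
```

```bash
python3 - <<'E'
from h import *
S=np.array([623.5,252.5])
go(*[(*(S+99*np.array([np.cos(2.511+q),np.sin(2.511+q)])).round(1),126,.155) for q in (0,.1,.2,.3,.4,.5,.6,.7,.785,.83)])
E
```

```text
t 38.1 p [546.6 312.9 127.6] a 0.156 w 23.9 g 10.0 f [-2.8  5.3  5.4]
(np.float64(543.5), np.float64(310.9), 126, 0.155) -> [-0.002, -0.001, 0.001] [-3.4, 1.5, 1.6]
(np.float64(538.1), np.float64(302.6), 126, 0.155) -> [-0.002, -0.001, 0.001] [-10.0, 8.9, 1.6]
(np.float64(533.5), np.float64(293.8), 126, 0.155) -> [-0.002, -0.001, 0.001] [-15.9, 16.9, 1.6]
(np.float64(529.9), np.float64(284.6), 126, 0.155) -> [-0.002, -0.001, 0.001] [-20.9, 25.4, 1.6]
(np.float64(527.1), np.float64(275.1), 126, 0.155) -> [-0.002, -0.001, 0.001] [-25.1, 34.3, 1.5]
(np.float64(525.3), np.float64(265.4), 126, 0.155) -> [-0.002, -0.001, 0.001] [-28.4, 43.6, 1.5]
(np.float64(524.5), np.float64(255.5), 126, 0.155) -> [-0.002, -0.001, 0.001] [-30.7, 53.3, 1.5]
(np.float64(524.7), np.float64(245.6), 126, 0.155) -> [-0.002, -0.001, 0.001] [-32.1, 63.1, 1.5]
(np.float64(525.7), np.float64(237.3), 126, 0.155) -> [-0.002, -0.001, 0.001] [-32.4, 71.5, 1.5]
(np.float64(526.5), np.float64(232.9), 126, 0.155) -> [-0.002, -0.001, 0.001] [-32.3, 75.9, 1.5]
```

Request:
{"op": "jog_arm", "data": {
  "plan": [
    [0, 0, 0, -8, 7.5, 0, -0.6],
    [0, 0, 0, -15, 16, 0, -0.6],
    [0, 0, 0, -20.5, 25, 0, -0.6],
    [0, 0, 0, -24.5, 34, 0, -0.6],
    [0, 0, 0, -28, 43.5, 0, -0.6],
    [0, 0, 0, -30, 53, 0, -0.6],
    [0, 0, 0, -31, 60, 0, -0.6],
    [0, 0, 0, -31.5, 66, 0, -0.6],
    [0, 0, 0, -31.8, 71, 0, -0.6],
    [0, 0, 0, -31.8, 71.5, 0, -0.6],
    [0, 0, 0, -31.8, 71.5, 0, -0.6]
  ]
}}

```text
time: 39.25
ee_pos: [0.5267, 0.236, 0.1268]
eef_rot: [0.997, 0.077, 0.0, -0.0]
ft_force: [0.3, 2.6, 2.8]
width: 0.0236
grip_force: 10.0
```

```bash
python3 - <<'E'
from h import *
go((525.7,237.3,126,.155))
c=shot("wrist","w6")
cv2.imwrite("pics/w6c.png",cv2.resize(c["image"][50:320,150:550,::-1],None,fx=1.9,fy=1.9))
E
```

```text
t 39.2 p [526.7 236.  126.8] a 0.155 w 23.6 g 10.0 f [0.3 2.6 2.8]
(525.7, 237.3, 126, 0.155) -> [-0.0, -0.001, -0.0] [-0.8, -1.4, 0.8]
```

View pics/w6c.png

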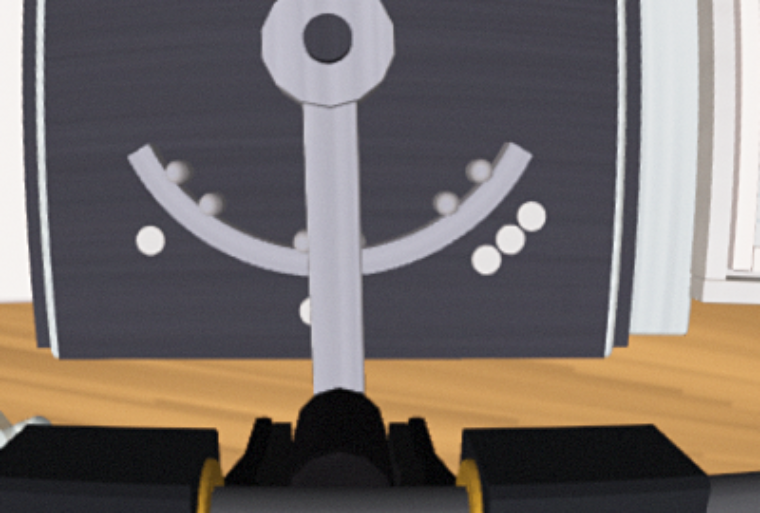

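Request:
{"op": "jog_arm", "data": {
  "plan": [
    [0, 0, 0, 0, -1, 0, -0.2],
    [0, 0, 0, 0, -1, 0, 0.03],
    [0, 0, 0, 0, -1, 0, 0.03],
    [0, 0, 0, 0, -1, 0, 0.03],
    [0, 0, 0, 0, -1, -30, 0.03],
    [0, 0, 0, 0, -1, -70, 0.03],
    [0, 0, 0, 0, -1, -110, 0.03],
    [0, 0, 0, 0, -1, -110, 0.03],
    [0, 0, 0, 0, -1, -110, 0.03]
  ]
}}

```text
time: 40.2
ee_pos: [0.5266, 0.237, 0.2373]
eef_rot: [0.997, 0.077, 0.001, 0.0]
ft_force: [0.4, -0.2, -0.2]
width: 0.0451
grip_force: 0.0
```

```bash
python3 - <<'E'
from h import *
go((480,150,240,.155))
topfin((.526,.237),.06,.145,.165,"scene")
c=shot("wrist","w7");cv2.imwrite("pics/w7.png",c["image"][...,::-1])
E
```

```text
t 40.2 p [526.6 237.  237.3] a 0.155 w 45.1 g 0.0 f [ 0.4 -0.2 -0.2]
(480, 150, 240, 0.155) -> [0.0, -0.002, -0.0] [-59.4, 78.8, -2.8]
scene ((531.9783935546875, 236.08511352539062), (22.84754180908203, 21.571102142333984), 40.56058120727539)
```

View pics/w7.png

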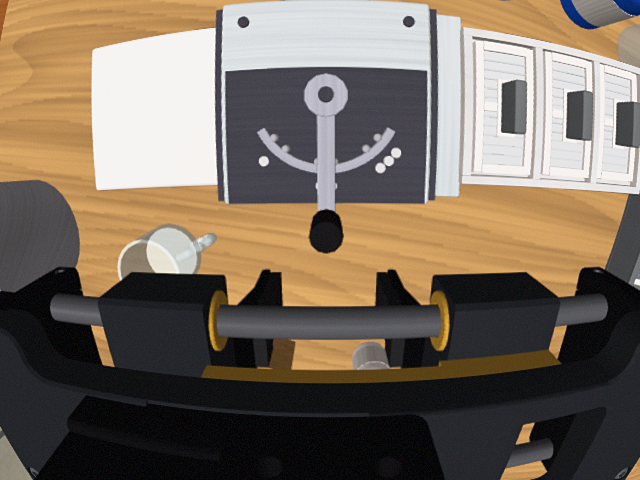

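Request:
{"op": "jog_arm", "data": {
  "plan": [
    [0, 0, 0, 0, 0, -30, 0.03],
    [0, 0, 0, 0, 0, -30, 0.03],
    [0, 0, 0, 0, 0, -30, 0.03],
    [0, 0, 0, 0, 0, -30, 0.03]
  ]
}}

```text
time: 40.7
ee_pos: [0.5259, 0.2366, 0.2653]
eef_rot: [0.997, 0.077, -0.001, 0.0]
ft_force: [0.8, -0.5, -0.1]
width: 0.0446
grip_force: 0.0
```

```bash
python3 -c "
from bench import order;print(order.close_job())"
```

```text
the job is handed in; nothing more can be done
None
```

I handed the job in at 40.7 s with no verdict returned: both used cassettes (bay 1 started empty) are in the soaking tray, the three clean ones measured home in the bays, the lever looks centred in the two-dot notch, and I touched nothing else on the counter.

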